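# Restock the coffee capsule rack

## Task

Refill the two-lane capsule rack so that it can be hung back on the wall: swing its gate up out of the way, slide every capsule that stands on the worktop into the lane of its own colour (each lane already holds one capsule of its colour at the far end), pushing each one up until it touches the row, and then swing the gate fully down again across both lanes. Leave the other things on the worktop where they are.

Things in the scene. Friction and masses are not known exactly. Their poses are not given: they have to be found in the camera images.
- rack: fixed capsule rack flat on the worktop: dark base plate, two aluminium lanes. Origin at its underside, midway between the lanes at their open mouths; +x runs from the mouths into the lanes, z up. Lane centre lines at y = +28 and -28 mm, from x = 0 to the end stop at x = 165 mm. A capsule at the stop has its centre at x = 146.5 mm, the next ones 37 mm apart; a lane holds four.
- lane_plus (a point): mouth of the lane at y = +28 mm (rack frame x = 0, floor z = 4 mm). Each lane is a channel 40.5 mm wide for the capsule's rim; lips over both edges (underside z = 9.5 mm, top z = 12 mm) leave a slot 31.5 mm wide for the cup, so a capsule enters only here, flat on the floor. The end stop is 20 mm high.
- lane_minus (a point): mouth of the other, equal lane, at y = -28 mm (rack frame x = 0, floor z = 4 mm)
- apron (a point): middle of the flat loading apron in front of the mouths (rack frame x = -36, y = 0, z = 4 mm). It reaches from x = 0 out to x = -52 mm, y = -54 to +54 mm; low guides (top z = 10 mm, x = -51 to -19 mm) narrow from about 49 to 43 mm towards each mouth. A capsule can be set here at x = -36 mm on a lane's line and slid in.
- gate (a joint): the gate, a flat steel bar across the mouths, rad: 0 = down, barring both lanes; grows as it swings up; 1.57 upright; 2.2 = stop, leaning outward beside the rack. Stiff hinge: stays where it is left, about 1 N at the grip moves it. The hinge line is parallel to the rack's x axis through x = -10, y = +60, z = 16 mm; the bar is 8 mm thick (x = -14 to -6 mm).
- gate_grip (a point): middle of the red grip at the gate's free end: 11 mm thick (along the hinge line, rack x), 34 mm long, 20 mm high when down, clear beside the rack. Gate down: at x = -10, y = -71, z = 22 mm in the rack frame; it swings on a circle of 131 mm about the hinge line, up and over towards +y.
- copper_old: coffee capsule, copper coloured, standing foil-down: at the bottom a round rim 37 mm across and 3 mm thick, above it a cup about 28 mm across (3 to 22 mm high) with a smaller domed top, 28.5 mm high in all, 15 g; origin at the centre of the underside, z up. Already in the rack at the end stop of one lane: it marks the copper lane (either lane).
- green_old: coffee capsule, dark green, standing foil-down: at the bottom a round rim 37 mm across and 3 mm thick, above it a cup about 28 mm across (3 to 22 mm high) with a smaller domed top, 28.5 mm high in all, 15 g; origin at the centre of the underside, z up. Already in the rack at the end stop of the other lane: it marks the green lane.
- copper_1: coffee capsule, copper coloured, standing foil-down: at the bottom a round rim 37 mm across and 3 mm thick, above it a cup about 28 mm across (3 to 22 mm high) with a smaller domed top, 28.5 mm high in all, 15 g; origin at the centre of the underside, z up. On the worktop at the start, to be loaded; may be absent.
- green_1: coffee capsule, dark green, standing foil-down: at the bottom a round rim 37 mm across and 3 mm thick, above it a cup about 28 mm across (3 to 22 mm high) with a smaller domed top, 28.5 mm high in all, 15 g; origin at the centre of the underside, z up. On the worktop at the start, to be loaded; may be absent.
- copper_2: coffee capsule, copper coloured, standing foil-down: at the bottom a round rim 37 mm across and 3 mm thick, above it a cup about 28 mm across (3 to 22 mm high) with a smaller domed top, 28.5 mm high in all, 15 g; origin at the centre of the underside, z up. On the worktop at the start, to be loaded; may be absent.
- green_2: coffee capsule, dark green, standing foil-down: at the bottom a round rim 37 mm across and 3 mm thick, above it a cup about 28 mm across (3 to 22 mm high) with a smaller domed top, 28.5 mm high in all, 15 g; origin at the centre of the underside, z up. On the worktop at the start, to be loaded; may be absent.
- copper_3: coffee capsule, copper coloured, standing foil-down: at the bottom a round rim 37 mm across and 3 mm thick, above it a cup about 28 mm across (3 to 22 mm high) with a smaller domed top, 28.5 mm high in all, 15 g; origin at the centre of the underside, z up. On the worktop at the start, to be loaded; may be absent.
- green_3: coffee capsule, dark green, standing foil-down: at the bottom a round rim 37 mm across and 3 mm thick, above it a cup about 28 mm across (3 to 22 mm high) with a smaller domed top, 28.5 mm high in all, 15 g; origin at the centre of the underside, z up. On the worktop at the start, to be loaded; may be absent.
- mug_tea: bystander: white mug, 78 mm wide, 97 mm high, origin under its centre
- egg_timer: bystander: red and cream kitchen timer, 62 mm wide, 56 mm high, origin under its centre
- salt_shaker: bystander: salt shaker, 44 mm wide, 90 mm high, origin under its centre
- matchbox: bystander: matchbox 34 x 52 x 15 mm, origin under its centre
- carton: bystander: empty dark capsule carton with a copper band, 150 mm long (its x), 42 mm wide and high, open at the -x end, origin under its centre

How it is judged (in metres and radians):
On the way, in this order (a step that is already met when the one before it is completed fails the run):
1. the gate is swung up clear of the lanes (value of joint gate above 1.2 rad), for 0.2 s.
2. every capsule is in the lane of its colour, the row closed up against the end stop (z of each of copper_1, copper_2, copper_3, green_1, green_2, green_3, copper_old, green_old in the frame of rack below 0.0085 m and x of each of copper_1, copper_2, copper_3, green_1, green_2, green_3 in the frame of rack above 0.029 m and x of each of copper_old, green_old in the frame of rack above 0.138 m and ((y of each of copper_1, copper_2, copper_3, copper_old in the frame of rack above 0.015 m and y of each of green_1, green_2, green_3, green_old in the frame of rack below -0.015 m) or (y of each of copper_1, copper_2, copper_3, copper_old in the frame of rack below -0.015 m and y of each of green_1, green_2, green_3, green_old in the frame of rack above 0.015 m)) and (distance between copper_1 and copper_2 below 0.042 m or distance between copper_1 and copper_3 below 0.042 m or distance between copper_1 and copper_old below 0.042 m) and (distance between copper_2 and copper_1 below 0.042 m or distance between copper_2 and copper_3 below 0.042 m or distance between copper_2 and copper_old below 0.042 m) and (distance between copper_3 and copper_1 below 0.042 m or distance between copper_3 and copper_2 below 0.042 m or distance between copper_3 and copper_old below 0.042 m) and (distance between copper_old and copper_1 below 0.042 m or distance between copper_old and copper_2 below 0.042 m or distance between copper_old and copper_3 below 0.042 m) and (distance between green_1 and green_2 below 0.042 m or distance between green_1 and green_3 below 0.042 m or distance between green_1 and green_old below 0.042 m) and (distance between green_2 and green_1 below 0.042 m or distance between green_2 and green_3 below 0.042 m or distance between green_2 and green_old below 0.042 m) and (distance between green_3 and green_1 below 0.042 m or distance between green_3 and green_2 below 0.042 m or distance between green_3 and green_old below 0.042 m) and (distance between green_old and green_1 below 0.042 m or distance between green_old and green_2 below 0.042 m or distance between green_old and green_3 below 0.042 m)), for 0.2 s.
3. the gate is fully down across both lanes (value of joint gate below 0.08 rad), for 0.2 s.
At the end, for the whole second after the job is handed in: Every capsule lies flat in the lane of its own colour, entirely inside, the rows closed up to the end stop (gap to the next capsule under 5 mm, the old capsules within 8 mm of the stop), the gate is down (under 0.08 rad), and everything is at rest (all of step 2 and value of joint gate below 0.08 rad and linear speed of each of copper_1, copper_2, copper_3, green_1, green_2, green_3 below 0.02 m/s and velocity of joint gate below 0.1 rad/s); the robot touches nothing.
It fails at once if a bystander is shifted by more than 30 mm (distance of any of mug_tea, egg_timer, salt_shaker, matchbox, carton from where it was at the start of the episode above 0.03 m).
It fails at once if the mug, the timer or the salt shaker is tipped (angle between any of mug_tea, egg_timer, salt_shaker's own z axis and vertical above 0.5 rad).
Of copper_1, copper_2, copper_3, green_1, green_2, green_3 only 4 to 5 are there at a start; the rules pass over those that are not, and their reading is None.
At some moment in a run one of copper_1, copper_2, copper_3, green_1, green_2, green_3 may be knocked a few centimetres aside while the robot is not near it.
It also fails if it takes over 210 s, if anything falls off the work surface, if the arm or the gripper's body presses on something with over 40 N, if the wrist force passes 120 N, or if a joint passes its speed limit or range.

## Robot

A 6-joint arm with a two-finger parallel gripper is mounted at the origin on a cart in front of the work surface, level with it; the furniture and walls round the work are solid. World frame = base frame: x ahead of the robot, y to its left, z up, the work surface at z = 0. Lengths are in m, angles in degrees, forces in N, time in s.
With the tool pointing down it reaches from about 0.375 to 0.925 m from the base axis. Payload 5.7 kg.
Tool frame: the origin (TCP) lies between the finger pads; the fingertips stand env.nose_length ahead of it and the grasp point (between the pads) lies 6 mm ahead of it (env.nose_length is the distance from the TCP to the fingertips, in m); z points along the fingers, y is the line along which they close (so a half turn about z gives the same grasp; the last joint's range is limited). The gripper opens to 88 mm and grips with 3 to 60 N. Pads are 20 mm wide; open, the fingers measure 115 mm over their backs; the gripper's body (75 mm by 178 mm) begins 61 mm behind the grasp point.
Start: joints at [-83.027, 20.558, 86.54, -0, 72.909, -6.595], TCP at [0.141, -0.583, 0.248] pointing down, gripper open.
Joint ranges: [-170.27, 170.27], [-57.76, 135], [12.27, 136.19], [-55.21, 235.2], [11.17, 155.16], [-170.74, 170.74]. Speed limits (degrees/s): [136.94, 136.94, 180, 180, 180, 180].

## Interface

Orientations are given as [roll, pitch, yaw] about the fixed x, y, z axes, in that order (R = Rz(yaw) Ry(pitch) Rx(roll)).
In Python, from workcell import env gives the robot as it stands.
- The arm moves only by the shell command python3 -m inch 'ROWS' [FORCE]. ROWS is JSON, a list of rows, each a list of 7 numbers: the shift along the tool's x, y, z in m, then the turn, a rotation vector about the tool's x, y, z in rad, then the closure, from -1 (fully open) to 1 (shut), so that 0 is half open. A call has 1 to 12 rows; each row is the pose to reach, as a shift and turn from the pose commanded when the call began, along the tool's axes at that moment; what a row does not reach only later rows make up. A row lasts 1/10 s, in which the tool goes at most 50 mm and 8.59 degrees, less where a joint would pass 70% of its speed; a pose out of reach is approached as far as the arm can. A call with a gripper value outside its range is refused whole. The fingers move at their own pace and stop on an object; FORCE is the grip in N (left out, the last holds). Time passes only in rows, so rows that repeat a pose let the fingers close. It gives the time, the measured TCP pose, the force, the opening and the grip force at its end, in the units of the state.
- env.state(): the state, without advancing time (a new reading comes with each control period).
- env.grab_frame(name): name is "scene" or "top" or "wrist"; returns (picture, depth): 480x640x3 uint8, red, green, blue; 480x640 float32, m along the optical axis (not along the pixel's ray), 0 where there is no reading.
- env.camera_params(name): a dict with "mtx" (3x3 intrinsics, pixels), "R" (3x3) and "t" (3): a world point X has camera coordinates R X + t. Camera axes: x right, y down, z forward; pixel columns grow to the right and rows downward; lengths in m; the calibration is good to about 2 mm. A picture is of the moment at which its call begins: read the wrist's pose just before it. camera_params takes no time and is no camera call; for the wrist camera it gives the pose at the moment of the call.
- env.close_job(): hands the job in; it is judged then, once.
The state is a dict: "clock": time; "joints": joint angles; "joint_vel": joint speeds; "joint_efforts": joint torques, N m; "tool_pos": TCP position; "ee_rot": TCP orientation; "force": force on the tool from outside, world axes, zero at the start; "moment": the same for the moment, N m; "finger_gap": opening from 0.0 (shut) to 1.0 (fully open); "grasp_force": force on a finger pad.
Only numpy, scipy, OpenCV 4.12 (cv2) and the standard library are available. Lean on these libraries where they do the work, as an engineer would, in place of code of your own. Each camera call takes 0.05 s, during which the arm holds its last target. There are 200 camera calls.

## Working session

There is one attempt and no reset: what is moved stays moved. The work goes in short steps, Python scripts to look and compute and a shell command to move; the robot and the scene stay as the last step left them, time stands still between calls to the robot, and variables do not carry over. Pictures are saved under pics/ and viewed, at most 14 in all, crops included, and the job is handed in when it is done.

```bash
mkdir -p pics; ls; python3 - <<'E'
from workcell import env
import cv2
print(env.nose_length, env.state())
for n in ("top","scene"):
    p,d=env.grab_frame(n); cv2.imwrite(f"pics/{n}0.png",p[:,:,::-1]); 
    c=env.camera_params(n); print(n,c)
E
```

```text
pics
0.025 {'clock': 0.0, 'joints': array([-8.30285863e+01,  2.05976440e+01,  8.65984210e+01,  9.13855772e-04,
        7.29081997e+01, -6.59389796e+00]), 'joint_vel': array([-0.03312348,  0.08514438,  0.01099272, -0.03566049,  0.08902886,
       -0.00689433]), 'joint_efforts': array([ 4.41630500e-04, -5.15383530e+01, -2.70721382e+01,  6.76407223e-02,
        3.50335822e-02, -1.12355401e-04]), 'tool_pos': array([ 0.14066032, -0.58261975,  0.24681634]), 'ee_rot': array([-1.79896525e+02, -1.28400927e-02,  1.35650307e+01]), 'force': array([-0.33482974, -0.01948729,  0.16013443]), 'moment': array([-0.06877802, -0.02282636, -0.02983544]), 'grasp_force': 0.0, 'finger_gap': 0.997769559740279}
top {'mtx': array([[519.41259433,   0.        , 323.24342595],
       [  0.        , 519.41259433, 232.65450157],
       [  0.        ,   0.        ,   1.        ]]), 'R': array([[ 6.16868673e-03, -9.99980833e-01, -5.29149114e-04],
       [-9.82668589e-01, -5.96385081e-03, -1.85275139e-01],
       [ 1.85268432e-01,  1.66288250e-03, -9.82686544e-01]]), 't': array([0.04755489, 0.54166213, 1.30351042])}
scene {'mtx': array([[475.59070315,   0.        , 319.49525236],
       [  0.        , 475.59070315, 239.85284139],
       [  0.        ,   0.        ,   1.        ]]), 'R': array([[ 0.92925859, -0.36855677, -0.02538451],
       [-0.19642773, -0.43472885, -0.87887825],
       [ 0.31288115,  0.82169139, -0.47637029]]), 't': array([-0.49895462,  0.16403582,  1.13716304])}
```

View pics/top0.png

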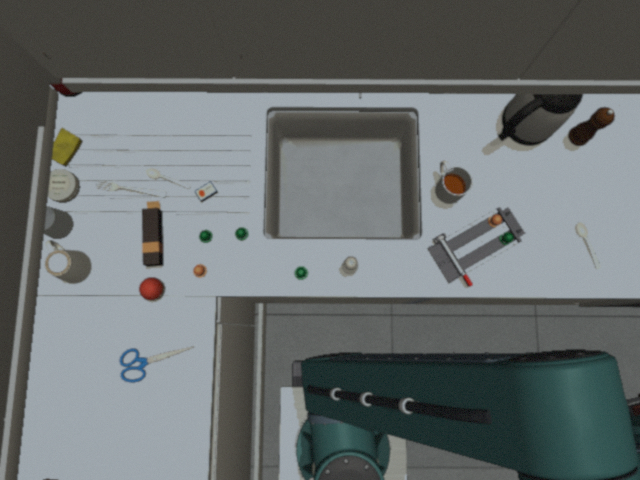

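View pics/scene0.png

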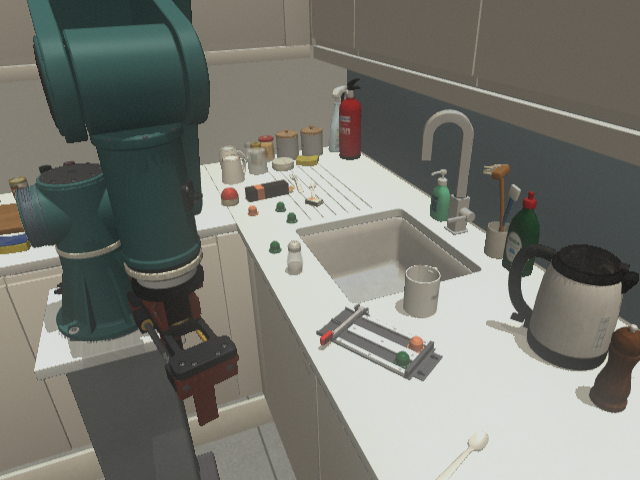

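Top view: rack around (478,245) with the gate down (red grip at (467,281)), green capsules at (205,236), (241,233), (301,272), and copper at (200,270). There is something copper at the carton's upper end (153,205), so I'm zooming in and measuring.

```bash
cat > h.py <<'E'
import numpy as np, cv2
from workcell import env
def ray(n,u,v,z,c=None):
    c=c or env.camera_params(n); d=c["R"].T@np.linalg.inv(c["mtx"])@np.array([u,v,1.]); o=-c["R"].T@c["t"]
    return o+d*(z-o[2])/d[2]
def pt(n,u,v,depth,c=None):
    c=c or env.camera_params(n); return c["R"].T@(np.linalg.inv(c["mtx"])@np.array([u,v,1.])*depth-c["t"])
def proj(n,X,c=None):
    c=c or env.camera_params(n); p=c["mtx"]@(c["R"]@np.asarray(X)+c["t"]); return p[:2]/p[2]
def blobs(p,lo,hi,amin=15):
    m=cv2.inRange(cv2.cvtColor(p,cv2.COLOR_RGB2HSV),np.array(lo),np.array(hi))
    k,_,s,c=cv2.connectedComponentsWithStats(m)
    return [(c[i],s[i]) for i in range(1,k) if s[i][4]>=amin]
GREEN=((45,90,20),(90,255,160)); COP=((5,100,100),(18,255,255)); RED=((172,120,80),(180,255,255)); RED2=((0,160,80),(4,255,255))
E
python3 - <<'E'
from h import *
t=cv2.imread("pics/top0.png"); s=cv2.imread("pics/scene0.png")
a=cv2.resize(t[190:310,130:330],(800,480),interpolation=cv2.INTER_CUBIC)
cv2.imwrite("pics/crop1.png",a)
b=cv2.resize(t[190:300,420:540],(600,550),interpolation=cv2.INTER_CUBIC); cv2.imwrite("pics/crop2.png",b)
p=t[:,:,::-1].copy()
for nm,c in (("green",GREEN),("cop",COP),("red",RED),("red2",RED2)):
    for cc,st in blobs(p,*c):
        print(nm,cc.round(1),st, ray("top",*cc,0.017).round(3))
E
```

```text
green [240.8 233.2] [236 228  11  12  88] [0.545 0.271 0.017]
green [205.2 235.9] [200 231  12  11 100] [0.537 0.366 0.017]
green [506.6 237.7] [500 232  14  13 108] [ 0.537 -0.438  0.017]
green [300.8 272.4] [296 267  11  12  98] [0.441 0.109 0.017]
green [499.  416.3] [  298   353   342   127 20194] [ 0.082 -0.392  0.017]
green [504.5 364.1] [501 361   8   6  15] [ 0.209 -0.414  0.017]
green [302.9 433.6] [301 431   5   7  19] [0.038 0.098 0.017]
green [378.6 466.1] [368 457  19  23  87] [-0.037 -0.089  0.017]
green [306.1 470.7] [301 465  10  14  50] [-0.049  0.089  0.017]
cop [453.2 184.8] [444 177  19  17 227] [ 0.682 -0.302  0.017]
cop [201.3 192.8] [199 190   6   7  30] [0.656 0.382 0.017]
cop [153.  204.8] [148 202  11   7  64] [0.622 0.511 0.017]
cop [496.8 218.9] [492 215  10   9  71] [ 0.588 -0.415  0.017]
cop [490.6 223.3] [488 219   7   8  18] [ 0.576 -0.398  0.017]
cop [150.4 246.8] [143 242  16  11 168] [0.507 0.511 0.017]
cop [199.  270.1] [194 265  12  12  90] [0.445 0.378 0.017]
red2 [466.9 279.8] [464 276   7   9  31] [ 0.424 -0.327  0.017]
red2 [150.3 288.4] [140 279  22  20 303] [0.396 0.503 0.017]
```

View pics/crop1.png

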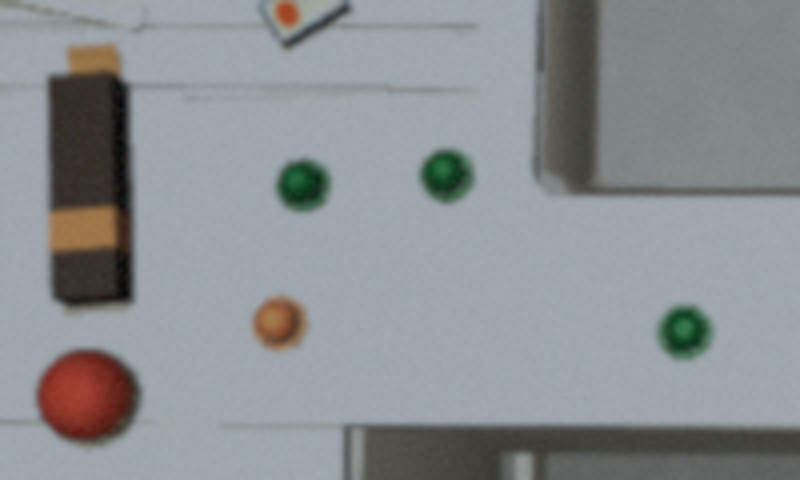

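View pics/crop2.png

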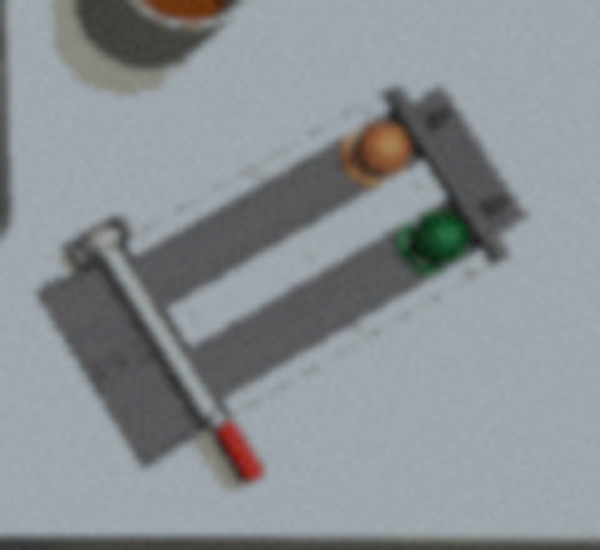

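Four loose capsules (3 green, 1 copper). The copper thing at the carton's end is square, so it's a flap. Copper lane is +y, green lane is −y, and the rack's yaw is about −66°. Next I'll move above the rack for a close wrist view.

```bash
cat >> h.py <<'E'
from scipy.spatial.transform import Rotation as Ro
import json, os
def rotm(): return Ro.from_euler("xyz",env.state()["ee_rot"],degrees=True).as_matrix()
def to(x,y,z,yaw):
    "print the tool shift/turn to a world TCP pose, tool down"
    s=env.state(); R=rotm(); d=R.T@(np.array([x,y,z])-s["tool_pos"])
    w=Ro.from_matrix(R.T@Ro.from_euler("xyz",[180,0,yaw],degrees=True).as_matrix()).as_rotvec()
    print("shift",d.round(4),"turn",w.round(4),"rows>=",max(np.linalg.norm(d)/.05,np.degrees(np.linalg.norm(w))/8.59).round(1))
E
python3 -m inch '[[0.4,-0.13,-0.1,0,0,-0.185,-1],[0.4,-0.13,-0.1,0,0,-0.185,-1],[0.4,-0.13,-0.1,0,0,-0.185,-1],[0.4,-0.13,-0.1,0,0,-0.185,-1],[0.4,-0.13,-0.1,0,0,-0.185,-1],[0.4,-0.13,-0.1,0,0,-0.185,-1],[0.4,-0.13,-0.1,0,0,-0.185,-1],[0.4,-0.13,-0.1,0,0,-0.185,-1],[0.4,-0.13,-0.1,0,0,-0.185,-1],[0.4,-0.13,-0.1,0,0,-0.185,-1],[0.4,-0.13,-0.1,0,0,-0.185,-1],[0.4,-0.13,-0.1,0,0,-0.185,-1]]' 10
python3 - <<'E'
from h import *
c=env.camera_params("wrist"); p,d=env.grab_frame("wrist"); cv2.imwrite("pics/w1.png",p[:,:,::-1]); np.savez("pics/w1.npz",d=d,**c)
print(c, np.linalg.norm(env.state()["joint_vel"]))
E
```

```text
clock: 1.3
tool_pos: [0.4979, -0.3634, 0.3469]
ee_rot: [-179.9, 0.1, 24.1]
force: [0.3, 0.8, 0.3]
finger_gap: 1.001
grasp_force: 0.0
{'mtx': array([[377.71558214,   0.        , 322.3766911 ],
       [  0.        , 377.71558214, 236.30156223],
       [  0.        ,   0.        ,   1.        ]]), 'R': array([[ 0.4080885 , -0.91294035, -0.00192335],
       [-0.88269339, -0.39510404,  0.25445074],
       [-0.23305827, -0.10214069, -0.96708382]]), 't': array([-0.53366544,  0.23922376,  0.56499912])} 0.590824422719332
```

View pics/w1.png

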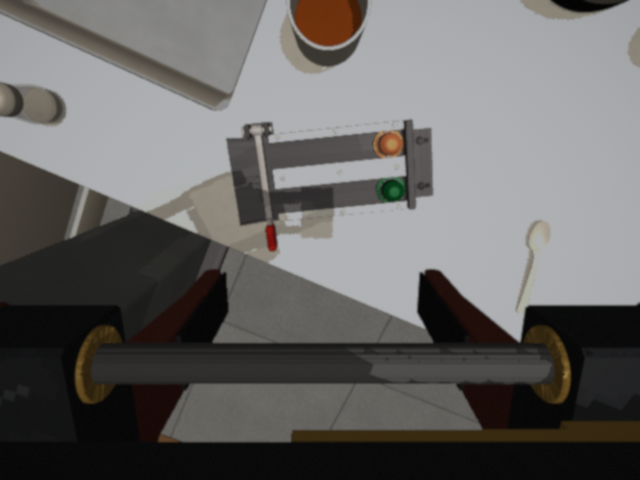

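Wrist view: rack apron at the left (228–275, 135–224), red grip at (271,237), copper_old at (388,144), green_old at (392,189), and end stop at x≈410. I'm cropping for accurate features.

```bash
python3 - <<'E'
from h import *
t=cv2.imread("pics/w1.png"); cv2.imwrite("pics/w1c.png",cv2.resize(t[110:260,215:440],(788,525),interpolation=cv2.INTER_CUBIC))
p=t[:,:,::-1].copy(); z=np.load("pics/w1.npz"); c={k:z[k] for k in("mtx","R","t")}; d=z["d"]
for nm,cc,h in(("cop",COP,.024),("green",GREEN,.024),("red",RED2,.03),("red",RED,.03)):
    for q,s in blobs(p,*cc):
        if 110<q[1]<260: print(nm,q.round(1),s, ray("",*q,h,c).round(4), pt("",*q,d[int(q[1]),int(q[0])],c).round(4))
for u,v in((240,160),(245,205),(330,150),(500,150)): print(u,v,pt("",u,v,d[v,u],c).round(4))
E
```

```text
cop [388.6 143.7] [373 131  30  27 550] [ 0.5851 -0.4089  0.024 ] [ 0.5846 -0.4074  0.0333]
green [391.1 189.7] [376 178  30  24 497] [ 0.5376 -0.4362  0.024 ] [ 0.5381 -0.434   0.0339]
red [270.6 237.4] [266 226  10  24 172] [ 0.4235 -0.3246  0.03  ] [ 0.4242 -0.3247  0.0325]
240 160 [ 0.4931 -0.2519  0.0062]
245 205 [ 0.4424 -0.2779  0.005 ]
330 150 [ 0.5498 -0.3491  0.0055]
500 150 [ 6.364e-01 -5.431e-01  3.000e-04]
```

View pics/w1c.png

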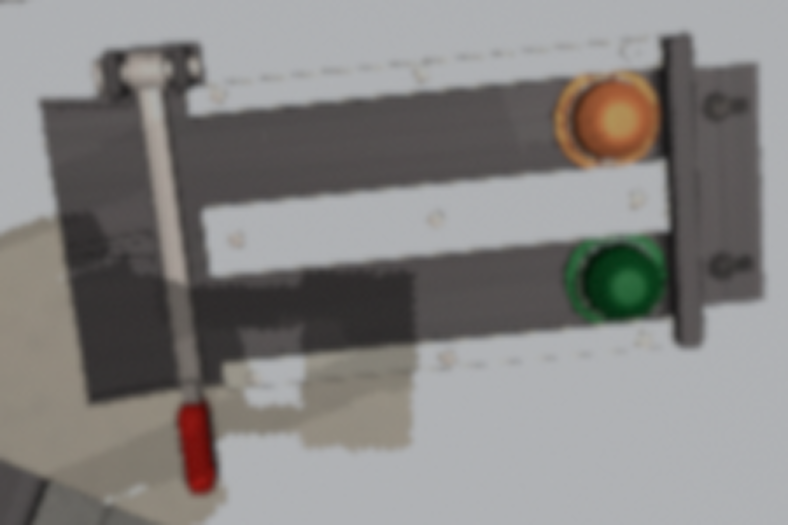

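```bash
python3 - <<'E'
from h import *
z=np.load("pics/w1.npz"); c={k:z[k] for k in("mtx","R","t")}
f=lambda u,v,h: ray("",215+u/3.502-.36,110+v/3.5-.36,h,c)[:2]
P=[((42,100),.004,(-.052,.054)),((90,402),.004,(-.052,-.054))]
W=np.array([f(*a,h) for a,h,_ in P]); r=np.array([b for *_,b in P])
cop=ray("",388.6,143.7,.020,c)[:2]; gre=ray("",391.1,189.7,.020,c)[:2]; g=ray("",270.6,237.4,.031,c)[:2]
W=np.vstack([W,cop,gre,g]); r=np.vstack([r,(.1465,.028),(.1465,-.028),(-.010,-.071)])
wc=W.mean(0);rc=r.mean(0); a=(r-rc);b=(W-wc)
th=np.arctan2((a[:,0]*b[:,1]-a[:,1]*b[:,0]).sum(),(a*b).sum()); M=np.array([[np.cos(th),-np.sin(th)],[np.sin(th),np.cos(th)]])
o=wc-M@rc; print("yaw",np.degrees(th),"o",o); print("resid mm",((W-(r@M.T+o))*1000).round(1))
for y,(p,q) in {43.75:((203,117),(560,83)),12.25:((203,207),(560,176)),-12.25:((207,275),(580,240)),-43.75:((245,357),(570,330))}.items():
    A,B=f(*p,.012),f(*q,.012); d=B-A; print(y,np.degrees(np.arctan2(d[1],d[0])).round(2), (M.T@(A-o)*1000).round(1),(M.T@(B-o)*1000).round(1))
for p in((690,35),(690,345)): print("stop",(M.T@(f(*p,.020)-o)*1000).round(1))
E
```

```text
yaw -59.928123623182536 o [ 0.48892552 -0.29788342]
resid mm [[ 1.1 -1.3]
 [-0.5 -1.5]
 [-1.2  1.1]
 [-0.7  1.6]
 [ 1.3  0.1]]
43.75 -60.64 [ 6.2 42.7] [130.2  41.1]
12.25 -61.02 [ 2.  12.1] [128.    9.7]
-12.25 -60.55 [  0.1 -11.9] [133.5 -13.3]
-43.75 -61.07 [  9.7 -42.8] [127.8 -45.2]
stop [173.6  52.1]
stop [168.9 -53.5]
```

Rack pose: origin ≈ (0.489, −0.298), yaw ≈ −60.5°, and a 1–2 mm fit error. Next is the gate grip.

```bash
cat >> h.py <<'E'
RY=-60.5; RO=np.array([.489,-.298])
RM=np.array([[np.cos(np.radians(RY)),-np.sin(np.radians(RY))],[np.sin(np.radians(RY)),np.cos(np.radians(RY))]])
def rk(x,y): return RO+RM@np.array([x,y])/1000
def inr(p): return (RM.T@(np.asarray(p)[:2]-RO)*1000).round(1)
def tor(x,y,z): to(*rk(x,y),z,RY+90)
E
python3 - <<'E'
from h import *
print(rk(-10,-71)); tor(-10,-71,.10)
E
```

```text
[ 0.42228051 -0.32425852]
shift [-0.0526 -0.0664  0.2471] turn [-0.0014  0.001  -0.0944] rows>= 5.2
```

```bash
python3 -m inch '[[-0.052,-0.066,0.1,0,0,-0.094,0.3],[-0.052,-0.066,0.15,0,0,-0.094,0.3],[-0.052,-0.066,0.2,0,0,-0.094,0.3],[-0.052,-0.066,0.247,0,0,-0.094,0.3],[-0.052,-0.066,0.247,0,0,-0.094,0.3],[-0.052,-0.066,0.247,0,0,-0.094,0.3],[-0.052,-0.066,0.247,0,0,-0.094,0.3],[-0.052,-0.066,0.247,0,0,-0.094,0.3]]' 12
python3 -c "
from h import *
tor(-10,-71,.028)"
```

```text
clock: 2.15
tool_pos: [0.4242, -0.325, 0.101]
ee_rot: [180.0, -0.0, 29.5]
force: [0.3, -0.1, 0.2]
finger_gap: 0.355
grasp_force: 0.0
shift [-0.0013 -0.0016  0.073 ] turn [ 0.     -0.     -0.0006] rows>= 1.5
```

```bash
python3 -m inch '[[-0.001,-0.001,0.03,0,0,0,0.3],[-0.001,-0.001,0.06,0,0,0,0.3],[-0.001,-0.001,0.073,0,0,0,0.3],[-0.001,-0.001,0.073,0,0,0,0.3],[-0.001,-0.001,0.073,0,0,0,1],[-0.001,-0.001,0.073,0,0,0,1],[-0.001,-0.001,0.073,0,0,0,1],[-0.001,-0.001,0.073,0,0,0,1],[-0.001,-0.001,0.073,0,0,0,1],[-0.001,-0.001,0.073,0,0,0,1]]' 12
python3 - <<'E'
from h import *
s=env.state(); print(inr(s["tool_pos"]),s["tool_pos"],s["force"])
for q in np.linspace(0,2.1,12)[1:]:
    r=lambda a:np.array([-.131*np.cos(a)+.0,.131*np.sin(a)]); print((r(q+.046)-r(.046)).round(3))
E
```

```text
clock: 3.15
tool_pos: [0.4242, -0.3246, 0.0288]
ee_rot: [179.8, -0.0, 29.6]
force: [0.2, -0.9, 6.5]
finger_gap: 0.124
grasp_force: 12.0
[ -8.7 -69.5] [ 0.42418936 -0.32464487  0.02877988] [ 0.19834749 -0.94970031  6.53916036]
[0.004 0.025]
[0.012 0.048]
[0.024 0.07 ]
[0.041 0.089]
[0.06  0.104]
[0.082 0.116]
[0.106 0.123]
[0.131 0.125]
[0.156 0.123]
[0.18  0.115]
[0.202 0.104]
```

```bash
python3 -m inch '[[0.004,0,-0.025,0,0,0,1],[0.012,0,-0.048,0,0,0,1],[0.024,0,-0.070,0,0,0,1],[0.041,0,-0.089,0,0,0,1],[0.060,0,-0.104,0,0,0,1],[0.082,0,-0.116,0,0,0,1],[0.106,0,-0.123,0,0,0,1],[0.131,0,-0.125,0,0,0,1],[0.156,0,-0.123,0,0,0,1],[0.180,0,-0.115,0,0,0,1],[0.202,0,-0.104,0,0,0,1],[0.202,0,-0.104,0,0,0,1]]' 12
python3 -c "
from h import *
s=env.state(); print(inr(s['tool_pos']),s['force'])"
```

```text
clock: 4.35
tool_pos: [0.602, -0.2223, 0.1315]
ee_rot: [179.9, -0.2, 29.6]
force: [3.2, 2.7, 3.6]
finger_gap: 0.123
grasp_force: 12.0
[-10.2 135.6] [3.24970207 2.67609374 3.5982862 ]
```

```bash
python3 -m inch '[[0,0,0,0,0,0,0.3],[0,0,0,0,0,0,0.3],[0,0,0,0,0,0,0.3],[0,0,-0.05,0,0,0,0.3],[0,0,-0.1,0,0,0,0.3],[0,0,-0.15,0,0,0,0.3],[0,0,-0.2,0,0,0,-1],[0,0,-0.2,0,0,0,-1]]' 12
python3 -c "
from h import *
to(.42,.2,.36,0)"
```

```text
clock: 5.15
tool_pos: [0.6018, -0.2262, 0.3403]
ee_rot: [179.3, -0.4, 29.5]
force: [0.5, -0.7, 0.2]
finger_gap: 0.496
grasp_force: 0.0
shift [ 0.0519 -0.4602 -0.0247] turn [ 0.0094 -0.0105  0.515 ] rows>= 9.3
```

```bash
python3 -m inch '[[0.052,-0.46,-0.025,0.009,-0.01,0.515,-1],[0.052,-0.46,-0.025,0.009,-0.01,0.515,-1],[0.052,-0.46,-0.025,0.009,-0.01,0.515,-1],[0.052,-0.46,-0.025,0.009,-0.01,0.515,-1],[0.052,-0.46,-0.025,0.009,-0.01,0.515,-1],[0.052,-0.46,-0.025,0.009,-0.01,0.515,-1],[0.052,-0.46,-0.025,0.009,-0.01,0.515,-1],[0.052,-0.46,-0.025,0.009,-0.01,0.515,-1],[0.052,-0.46,-0.025,0.009,-0.01,0.515,-1],[0.052,-0.46,-0.025,0.009,-0.01,0.515,-1],[0.052,-0.46,-0.025,0.009,-0.01,0.515,-1],[0.052,-0.46,-0.025,0.009,-0.01,0.515,-1]]'
cat >> h.py <<'E'
def look(save=None):
    "wrist look: capsules in view, world positions (dome centroid at 19 mm)"
    c=env.camera_params("wrist"); p,d=env.grab_frame("wrist")
    if save: cv2.imwrite("pics/%s.png"%save,p[:,:,::-1])
    for nm,cc in(("green",GREEN),("cop",COP)):
        for q,s in blobs(p,*cc,60):
            if q[1]<330: print(nm,q.round(1),"wh",s[2:].tolist(),"at",ray("",*q,.016,c).round(4)[:2],"z",pt("",*q,d[int(q[1]),int(q[0])],c).round(3)[2])
E
python3 -c "
from h import *
look('w2')"
```

```text
clock: 6.35
tool_pos: [0.4176, 0.2007, 0.3562]
ee_rot: [-179.7, 0.7, 0.1]
force: [0.9, 0.4, 0.3]
finger_gap: 1.002
grasp_force: 0.0
green [263.7  80.7] wh [28, 30, 561] at [0.5464 0.2721] z 0.03
green [184.   87.3] wh [30, 30, 568] at [0.5392 0.3668] z 0.029
green [394.3 169.9] wh [27, 26, 490] at [0.4426 0.1132] z 0.028
cop [49.9  8.2] wh [39, 22, 503] at [0.6227 0.5102] z 0.014
cop [ 59.5 118.2] wh [42, 28, 910] at [0.5043 0.5212] z 0.043
cop [182.1 165.8] wh [29, 28, 503] at [0.4474 0.3781] z 0.029
```

View pics/w2.png

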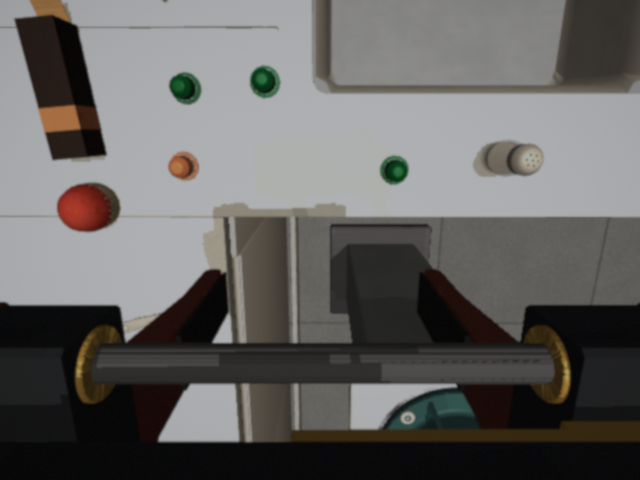

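Wrist view: greens at (264,81), (184,87), (394,170), copper at (182,166), and the salt shaker at (520,158). All match the top view. I'm picking the green nearest the rack first, with the body turned away from the shaker.

```bash
python3 -c "
from h import *
look(); to(.4425,.112,.11,90)"
```

```text
green [263.4  81.1] wh [29, 30, 563] at [0.5464 0.272 ] z 0.03
green [183.7  87.6] wh [30, 30, 570] at [0.5393 0.3667] z 0.028
green [394.5 169.9] wh [26, 26, 465] at [0.4428 0.1126] z 0.029
cop [49.4  8.5] wh [38, 22, 517] at [0.623  0.5102] z 0.013
cop [ 59.2 118.8] wh [41, 27, 908] at [0.5042 0.5213] z 0.044
cop [181.8 166.2] wh [29, 27, 502] at [0.4475 0.3782] z 0.029
shift [0.0276 0.0895 0.2455] turn [-0.0137  0.0054 -1.5719] rows>= 10.5
```

```bash
python3 -m inch '[[0.028,0.09,0.1,0,0,-1.57,-0.2],[0.028,0.09,0.15,0,0,-1.57,-0.2],[0.028,0.09,0.2,0,0,-1.57,-0.2],[0.028,0.09,0.245,0,0,-1.57,-0.2],[0.028,0.09,0.245,0,0,-1.57,-0.2],[0.028,0.09,0.245,0,0,-1.57,-0.2],[0.028,0.09,0.245,0,0,-1.57,-0.2],[0.028,0.09,0.245,0,0,-1.57,-0.2],[0.028,0.09,0.245,0,0,-1.57,-0.2],[0.028,0.09,0.245,0,0,-1.57,-0.2],[0.028,0.09,0.245,0,0,-1.57,-0.2],[0.028,0.09,0.245,0,0,-1.57,-0.2]]' 8
python3 -c "
from h import *
to(.4425,.112,.029,90)"
```

```text
clock: 7.65
tool_pos: [0.4431, 0.1117, 0.1106]
ee_rot: [-179.3, -0.3, 89.9]
force: [0.6, -0.6, -0.4]
finger_gap: 0.6
grasp_force: 0.0
shift [-0.0002  0.0004  0.0816] turn [-0.012  -0.0059 -0.0018] rows>= 1.6
```

```bash
python3 -m inch '[[0,0,0.04,-0.012,-0.006,0,-0.2],[0,0,0.07,-0.012,-0.006,0,-0.2],[0,0,0.0815,-0.012,-0.006,0,-0.2],[0,0,0.0815,-0.012,-0.006,0,-0.2],[0,0,0.0815,-0.012,-0.006,0,1],[0,0,0.0815,-0.012,-0.006,0,1],[0,0,0.0815,-0.012,-0.006,0,1],[0,0,0.0815,-0.012,-0.006,0,1],[0,0,0.0815,-0.012,-0.006,0,1],[0,0,0.0815,-0.012,-0.006,0,1]]' 8
python3 -c "
from h import *
s=env.state();print(s['grasp_force'],s['finger_gap']*88); x=rk(-36,-28);to(s['tool_pos'][0],s['tool_pos'][1],.2,29.5)"
```

```text
clock: 8.65
tool_pos: [0.4423, 0.1138, 0.0301]
ee_rot: [179.9, -0.0, 90.0]
force: [-0.5, -0.8, 7.2]
finger_gap: 0.311
grasp_force: 8.0
8.003097027540207 27.38509996431434
shift [ 0.      0.0003 -0.1699] turn [ 0.0017 -0.0012  1.0561] rows>= 7.0
```

```bash
python3 -m inch '[[0,0,-0.05,0,0,0,1],[0,0,-0.1,0,0,0.15,1],[0,0,-0.15,0,0,0.3,1],[0,0,-0.17,0,0,0.45,1],[0,0,-0.17,0,0,0.6,1],[0,0,-0.17,0,0,0.75,1],[0,0,-0.17,0,0,0.9,1],[0,0,-0.17,0,0,1.056,1],[0,0,-0.17,0,0,1.056,1],[0,0,-0.17,0,0,1.056,1]]' 8
python3 -c "
from h import *
tor(-36,-28,.2); print(env.state()['finger_gap'])"
```

```text
clock: 9.65
tool_pos: [0.4413, 0.1137, 0.1994]
ee_rot: [-180.0, -0.0, 29.7]
force: [1.0, 0.4, -0.1]
finger_gap: 0.311
grasp_force: 8.0
shift [-0.1905  0.3452 -0.0007] turn [-0.0001 -0.0001  0.0037] rows>= 7.9
0.3106309557594874
```

```bash
python3 -m inch '[[-0.19,0.345,0,0,0,0.003,1],[-0.19,0.345,0,0,0,0.003,1],[-0.19,0.345,0,0,0,0.003,1],[-0.19,0.345,0,0,0,0.003,1],[-0.19,0.345,0,0,0,0.003,1],[-0.19,0.345,0,0,0,0.003,1],[-0.19,0.345,0,0,0,0.003,1],[-0.19,0.345,0,0,0,0.003,1],[-0.19,0.345,0.05,0,0,0.003,1],[-0.19,0.345,0.1,0,0,0.003,1],[-0.19,0.345,0.1,0,0,0.003,1],[-0.19,0.345,0.1,0,0,0.003,1]]' 8
python3 -c "
from h import *
look('w3');tor(-36,-28,.0355); print(env.state()['finger_gap'])"
```

```text
clock: 10.85
tool_pos: [0.4454, -0.2795, 0.0991]
ee_rot: [-179.8, 0.0, 29.4]
force: [-0.1, 0.3, 0.5]
finger_gap: 0.312
grasp_force: 8.0
green [621.7 250.9] wh [41, 50, 1564] at [ 0.536  -0.4366] z 0.026
green [594.3 247.1] wh [29, 46, 468] at [ 0.5297 -0.4205] z 0.007
green [323.  268.5] wh [62, 27, 599] at [ 0.4367 -0.2838] z 0.072
green [322.3 305.6] wh [63, 67, 3274] at [ 0.4147 -0.2957] z 0.098
cop [612.7 156.1] wh [38, 54, 626] at [ 0.5771 -0.3945] z 0.011
cop [637.6 161.5] wh [5, 26, 88] at [ 0.5818 -0.4089] z 0.026
shift [0.0001 0.0002 0.0651] turn [ 0.0008 -0.0006 -0.0013] rows>= 1.3
0.31061752607619936
```

View pics/w3.png

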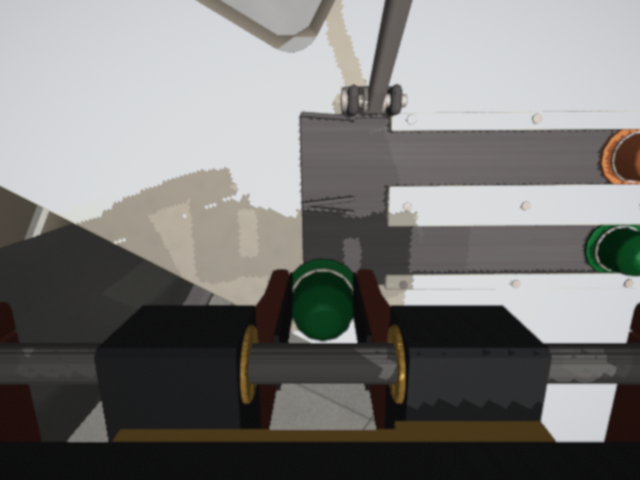

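```bash
python3 - <<'E'
from h import *
for u,v,h,e in((450,130,.012,"y43.75"),(450,185,.012,"y12.25"),(450,225,.012,"y-12.25"),(450,273,.012,"y-43.75"),(580,130,.012,"y43.75"),(580,273,.012,"y-43.75"),(388,150,.012,"x0"),(388,250,.012,"x0"),(301,150,.004,"x-52"),(303,240,.004,"x-52")):
    print(e,inr(ray("wrist",u,v,h)))
E
```

```text
y43.75 [37.  44.6]
y12.25 [39.6 12.9]
y-12.25 [ 41.6 -11.6]
y-43.75 [ 44.3 -42.9]
y43.75 [112.   44.5]
y-43.75 [126.9 -43.1]
x0 [ 1.7 33.4]
x0 [  4.2 -27.6]
x-52 [-49.6  33.3]
x-52 [-49.3 -23.1]
```

Close view: the lane edges are parallel to the image axis, so the yaw is right; the frame is off by (+2, +0.8) mm. I'll correct that and set the capsule down.

```bash
sed -i 's/^def rk/RO=RO+RM@np.array([.002,.0008])\ndef rk/' h.py; python3 -c "
from h import *
tor(-36,-28,.0355)"
python3 -m inch '[[0.001,0.002,0.03,0,0,0,1],[0.001,0.002,0.05,0,0,0,1],[0.001,0.002,0.06,0,0,0,1],[0.001,0.002,0.0645,0,0,0,1],[0.001,0.002,0.0645,0,0,0,1],[0.001,0.002,0.0645,0,0,0,0],[0.001,0.002,0.0645,0,0,0,0],[0.001,0.002,0.0645,0,0,0,0],[0.001,0.002,0.0645,0,0,0,0],[0.001,0.002,0.0145,0,0,0,0],[0.001,0.002,0.0045,0,0,0,0],[0.001,0.002,0.0045,0,0,0,0]]'
python3 -c "
from h import *
look();tor(-36-46,-28,.1)"
```

```text
shift [0.0009 0.0022 0.0651] turn [ 0.0008 -0.0006 -0.0013] rows>= 1.3
clock: 12.1
tool_pos: [0.4492, -0.2825, 0.0966]
ee_rot: [179.8, -0.1, 29.3]
force: [0.2, -0.0, -0.5]
finger_gap: 0.5
grasp_force: 0.0
green [320.7 257.8] wh [57, 59, 2211] at [ 0.447  -0.2822] z 0.033
green [611.7 253.7] wh [62, 50, 2349] at [ 0.5355 -0.435 ] z 0.025
cop [604.8 159. ] wh [39, 54, 608] at [ 0.5774 -0.3945] z 0.008
cop [634.3 163.7] wh [13, 41, 379] at [ 0.5836 -0.4109] z 0.028
shift [ 0.0001 -0.0458 -0.0047] turn [ 0.0019 -0.001  -0.0031] rows>= 0.9
```

```bash
python3 -m inch '[[0,-0.046,-0.005,0,0,-0.003,1],[0,-0.046,-0.005,0,0,-0.003,1],[0,-0.046,-0.005,0,0,-0.003,1],[0,-0.046,-0.005,0,0,-0.003,1],[0,-0.046,0.025,0,0,-0.003,1],[0,-0.046,0.05,0,0,-0.003,1],[0,-0.046,0.06,0,0,-0.003,1],[0,-0.046,0.06,0,0,-0.003,1],[0,-0.03,0.06,0,0,-0.003,1],[0,-0.01,0.06,0,0,-0.003,1],[0,0.01,0.06,0,0,-0.003,1],[0,0.01,0.06,0,0,-0.003,1]]'
python3 -c "
from h import *
s=env.state();print(inr(s['tool_pos']));tor(82,-28,.036)"
```

```text
clock: 13.35
tool_pos: [0.4557, -0.2936, 0.0362]
ee_rot: [179.7, -0.1, 29.4]
force: [-0.5, 0.1, 0.1]
finger_gap: 0.002
grasp_force: 0.0
[-22.3 -27.6]
shift [-0.0003  0.1043  0.0008] turn [ 0.0056 -0.0022 -0.0012] rows>= 2.1
```

```bash
python3 -m inch '[[0,0.015,0,0.005,0,0,1],[0,0.03,0,0.005,0,0,1],[0,0.045,0,0.005,0,0,1],[0,0.06,0,0.005,0,0,1],[0,0.075,0,0.005,0,0,1],[0,0.088,0,0.005,0,0,1],[0,0.096,0,0.005,0,0,1],[0,0.1,0,0.005,0,0,1],[0,0.1,0,0.005,0,0,1]]'
python3 -c "
from h import *
s=env.state();print(inr(s['tool_pos']),RM.T@s['force'][:2]);look('w4')"
```

```text
clock: 14.25
tool_pos: [0.502, -0.3772, 0.0348]
ee_rot: [-179.7, -0.0, 29.5]
force: [0.3, 0.0, 0.1]
finger_gap: 0.006
grasp_force: 0.0
[ 73.3 -28.5] [0.14351042 0.29783899]
green [377.5 285.2] wh [69, 46, 2401] at [ 0.5184 -0.3952] z 0.028
green [482.  295.4] wh [88, 71, 4462] at [ 0.5372 -0.4382] z 0.029
cop [497.6 167.7] wh [99, 75, 5003] at [ 0.5863 -0.4109] z 0.032
```

View pics/w4.png

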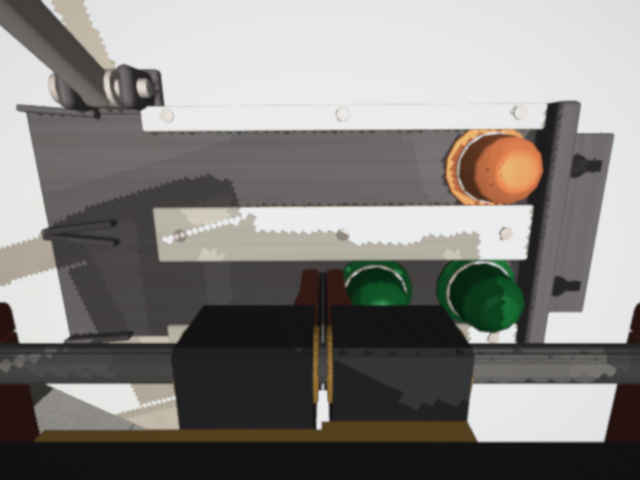

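The capsule is in the lane. Its rim is still ~10 mm short of green_old (rims at u≈411 and u≈440), so I'll push on gently.

```bash
python3 -m inch '[[0,0.002,0,0,0,0,1],[0,0.004,0,0,0,0,1],[0,0.004,0,0,0,0,1],[0,0.004,0,0,0,0,1]]'
python3 -c "
from h import *
s=env.state();print(inr(s['tool_pos']),RM.T@s['force'][:2]);look()"
```

```text
clock: 14.7
tool_pos: [0.5039, -0.3805, 0.0347]
ee_rot: [-179.7, -0.0, 29.5]
force: [-0.6, 0.1, 0.3]
finger_gap: 0.004
grasp_force: 0.0
[ 77.2 -28.4] [-0.42054171 -0.44311032]
green [376.7 285.2] wh [68, 46, 2368] at [ 0.5201 -0.3981] z 0.027
green [438.5 279.5] wh [34, 45, 493] at [ 0.5358 -0.4204] z 0.007
green [478.7 297. ] wh [74, 71, 3836] at [ 0.5377 -0.4406] z 0.032
cop [488.1 167.8] wh [98, 75, 4977] at [ 0.5862 -0.4108] z 0.032
```

```bash
python3 -m inch '[[0,0.001,0,0,0,0,1],[0,0.002,0,0,0,0,1],[0,0.003,0,0,0,0,1],[0,0.004,0,0,0,0,1],[0,0.005,0,0,0,0,1],[0,0.005,0,0,0,0,1],[0,0.005,0,0,0,0,1]]'
python3 -c "
from h import *
s=env.state();print(inr(s['tool_pos']),RM.T@s['force'][:2]);look('w5')"
```

```text
clock: 15.45
tool_pos: [0.5064, -0.385, 0.0347]
ee_rot: [-179.7, -0.0, 29.5]
force: [-0.4, 0.6, -0.9]
finger_gap: 0.005
grasp_force: 0.0
[ 82.3 -28.5] [-0.70410641 -0.01084795]
green [376.8 285.1] wh [68, 46, 2381] at [ 0.5227 -0.4026] z 0.026
green [427.4 279.3] wh [32, 45, 472] at [ 0.536  -0.4206] z 0.008
green [468.2 295.7] wh [73, 72, 3606] at [ 0.5385 -0.4407] z 0.032
cop [475.3 167.8] wh [96, 75, 4925] at [ 0.5861 -0.4108] z 0.032
```

View pics/w5.png

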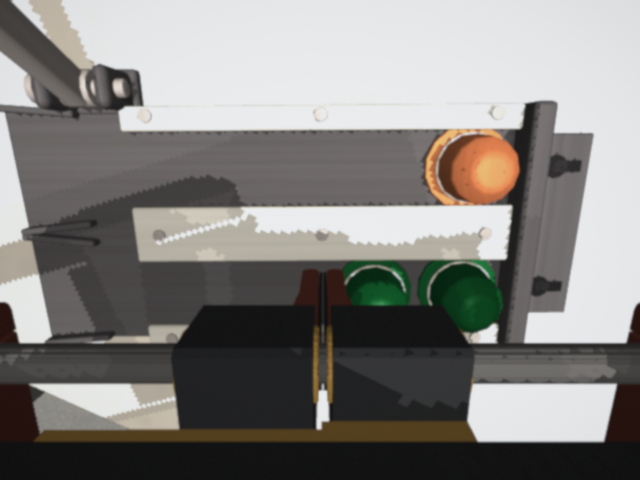

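Gap is still about 8 px ≈ 3 mm, so another push.

```bash
python3 -m inch '[[0,0.001,0,0,0,0,1],[0,0.002,0,0,0,0,1],[0,0.003,0,0,0,0,1],[0,0.0035,0,0,0,0,1],[0,0.0035,0,0,0,0,1],[0,0.0035,0,0,0,0,1]]'
python3 -c "
from h import *
s=env.state();print(inr(s['tool_pos']),RM.T@s['force'][:2]);look()"
```

```text
clock: 16.1
tool_pos: [0.5081, -0.388, 0.0347]
ee_rot: [-179.7, -0.0, 29.5]
force: [-0.0, -0.6, -0.2]
finger_gap: 0.006
grasp_force: 0.1
[ 85.7 -28.5] [ 0.49497199 -0.33075629]
green [383.9 284.2] wh [103, 46, 2836] at [ 0.5263 -0.4081] z 0.027
green [462.2 294.7] wh [71, 72, 3421] at [ 0.5393 -0.441 ] z 0.031
cop [466.8 168. ] wh [94, 75, 4863] at [ 0.5861 -0.4108] z 0.033
```

```bash
python3 -m inch '[[0,0.001,0,0,0,0,1],[0,0.002,0,0,0,0,1],[0,0.002,0,0,0,0,1],[0,0.002,0,0,0,0,1]]'
python3 -c "
from h import *
s=env.state();print(inr(s['tool_pos']),RM.T@s['force'][:2]);look()"
```

```text
clock: 16.55
tool_pos: [0.5083, -0.3885, 0.0345]
ee_rot: [-179.5, 0.0, 29.5]
force: [-2.5, 4.6, 3.7]
finger_gap: 0.002
grasp_force: 2.7
[ 86.2 -28.6] [-5.18170395  0.08638847]
green [383.8 284.1] wh [102, 46, 2841] at [ 0.5265 -0.4084] z 0.027
green [461.8 294.6] wh [72, 72, 3406] at [ 0.5394 -0.4412] z 0.031
cop [465.9 167.9] wh [94, 76, 4881] at [ 0.586  -0.4108] z 0.033
```

The force rose to 5 N, so the row is closed (contact TCP x = 86 mm for slot 2). Next green.

```bash
python3 -m inch '[[0,-0.004,0,0,0,0,1],[0,-0.006,-0.03,0,0,0,1],[0,-0.006,-0.08,0,0,0,1],[0,-0.006,-0.13,0,0,0,1],[0,-0.006,-0.18,0,0,0,1],[0,-0.006,-0.23,0,0,0,-0.2],[0,-0.006,-0.25,0,0,0,-0.2],[0,-0.006,-0.25,0,0,0,-0.2]]'
python3 -c "
from h import *
to(.46,.25,.28,29.5)"
```

```text
clock: 17.4
tool_pos: [0.5088, -0.3877, 0.2894]
ee_rot: [179.7, -0.2, 29.5]
force: [0.6, -0.1, -0.2]
finger_gap: 0.241
grasp_force: 0.0
shift [ 0.2715 -0.5791  0.0076] turn [ 0.0045 -0.0029 -0.0001] rows>= 12.8
```

```bash
python3 -m inch '[[0.27,-0.579,0,0,0,0,-0.2],[0.27,-0.579,0,0,0,0,-0.2],[0.27,-0.579,0,0,0,0,-0.2],[0.27,-0.579,0,0,0,0,-0.2],[0.27,-0.579,0,0,0,0,-0.2],[0.27,-0.579,0,0,0,0,-0.2],[0.27,-0.579,0,0,0,0,-0.2],[0.27,-0.579,0,0,0,0,-0.2],[0.27,-0.579,0,0,0,0,-0.2],[0.27,-0.579,0,0,0,0,-0.2],[0.27,-0.579,0,0,0,0,-0.2],[0.27,-0.579,0,0,0,0,-0.2]]'
python3 -m inch '[[0,-0.02,0,0,0,0,-0.2],[0,-0.02,0,0,0,0,-0.2],[0,-0.02,0,0,0,0,-0.2],[0,-0.02,0,0,0,0,-0.2],[0,-0.02,0,0,0,0,-0.2]]'
python3 -c "
from h import *
look(); to(.546,.272,.1,29.5)"
```

```text
clock: 18.6
tool_pos: [0.4586, 0.2142, 0.2857]
ee_rot: [-179.7, 0.1, 29.5]
force: [1.7, -0.4, 0.3]
finger_gap: 0.601
grasp_force: 0.0
clock: 19.1
tool_pos: [0.4503, 0.2287, 0.2873]
ee_rot: [-179.7, 0.0, 29.4]
force: [-0.2, 0.0, 0.9]
finger_gap: 0.6
grasp_force: 0.0
green [246.9  57.5] wh [34, 36, 803] at [0.5394 0.3675] z 0.029
green [332.8  99.3] wh [32, 34, 742] at [0.5472 0.2734] z 0.029
cop [91.1 13.2] wh [53, 35, 1243] at [0.5007 0.5174] z 0.044
cop [198.  134.5] wh [34, 33, 705] at [0.4479 0.3791] z 0.029
shift [0.1046 0.0102 0.1874] turn [-0.0048 -0.     -0.002 ] rows>= 4.3
```

```bash
python3 -m inch '[[0.04,0.0095,0.04,-0.005,0,0,-0.2],[0.08,0.0095,0.07,-0.005,0,0,-0.2],[0.106,0.0095,0.1,-0.005,0,0,-0.2],[0.106,0.0095,0.15,-0.005,0,0,-0.2],[0.106,0.0095,0.187,-0.005,0,0,-0.2],[0.106,0.0095,0.22,-0.005,0,0,-0.2],[0.106,0.0095,0.245,-0.005,0,0,-0.2],[0.106,0.0095,0.2575,-0.005,0,0,-0.2],[0.106,0.0095,0.2575,-0.005,0,0,-0.2],[0.106,0.0095,0.2575,-0.005,0,0,-0.2],[0.106,0.0095,0.2575,-0.005,0,0,1],[0.106,0.0095,0.2575,-0.005,0,0,1]]' 8
python3 -m inch '[[0,0,0,0,0,0,1],[0,0,0,0,0,0,1],[0,0,0,0,0,0,1],[0,0,0,0,0,0,1]]' 8
python3 -c "
from h import *
tor(-36,-28,.2)"
```

```text
clock: 20.35
tool_pos: [0.5473, 0.2754, 0.0317]
ee_rot: [180.0, -0.2, 29.5]
force: [-0.2, 0.7, -0.4]
finger_gap: 0.456
grasp_force: 0.0
clock: 20.75
tool_pos: [0.5467, 0.2752, 0.0309]
ee_rot: [180.0, -0.1, 29.5]
force: [-1.2, -0.6, 7.2]
finger_gap: 0.307
grasp_force: 8.0
shift [-0.3595  0.4365 -0.1695] turn [ 0.0001 -0.0014  0.    ] rows>= 11.8
```

```bash
python3 -m inch '[[0,0,-0.05,0,0,0,1],[0,0,-0.1,0,0,0,1],[-0.03,0.036,-0.15,0,0,0,1],[-0.36,0.4365,-0.17,0,0,0,1],[-0.36,0.4365,-0.17,0,0,0,1],[-0.36,0.4365,-0.17,0,0,0,1],[-0.36,0.4365,-0.17,0,0,0,1],[-0.36,0.4365,-0.17,0,0,0,1],[-0.36,0.4365,-0.17,0,0,0,1],[-0.36,0.4365,-0.17,0,0,0,1],[-0.36,0.4365,-0.17,0,0,0,1],[-0.36,0.4365,-0.17,0,0,0,1]]' 8
python3 -c "
from h import *
tor(-36,-28,.1)"
```

```text
clock: 21.95
tool_pos: [0.4613, -0.2027, 0.1951]
ee_rot: [180.0, -0.0, 29.5]
force: [1.1, 0.7, -0.0]
finger_gap: 0.309
grasp_force: 8.0
shift [-0.05    0.0626  0.095 ] turn [ 0.0001 -0.0005 -0.0001] rows>= 2.5
```

```bash
python3 -m inch '[[0,0,0,0,0,0,1],[0,0,0,0,0,0,1],[0,0,0,0,0,0,1]]' 8
python3 -c "
from h import *
tor(-36,-28,.1)"
```

```text
clock: 22.25
tool_pos: [0.4618, -0.1997, 0.1945]
ee_rot: [-179.9, -0.0, 29.5]
force: [-0.4, 0.0, -0.6]
finger_gap: 0.308
grasp_force: 8.0
shift [-0.0519  0.0651  0.0944] turn [-0.0015 -0.0001  0.0003] rows>= 2.5
```

```bash
python3 -m inch '[[-0.03,0.04,0,0,0,0,1],[-0.052,0.065,0.04,0,0,0,1],[-0.052,0.065,0.08,0,0,0,1],[-0.052,0.065,0.0945,0,0,0,1],[-0.052,0.065,0.0945,0,0,0,1],[-0.052,0.065,0.0945,0,0,0,1]]' 8
python3 -c "
from h import *
tor(-36,-28,.035)"
```

```text
clock: 22.85
tool_pos: [0.4494, -0.2817, 0.1004]
ee_rot: [-180.0, -0.0, 29.6]
force: [0.0, -0.6, 0.2]
finger_gap: 0.31
grasp_force: 8.0
shift [-0.0008 -0.0003  0.0654] turn [-0.0008 -0.0001  0.0021] rows>= 1.3
```

```bash
python3 -m inch '[[-0.001,0,0.03,0,0,0.002,1],[-0.001,0,0.05,0,0,0.002,1],[-0.001,0,0.06,0,0,0.002,1],[-0.001,0,0.065,0,0,0.002,1],[-0.001,0,0.065,0,0,0.002,1],[-0.001,0,0.065,0,0,0.002,0],[-0.001,0,0.065,0,0,0.002,0],[-0.001,0,0.065,0,0,0.002,0],[-0.001,0,0.065,0,0,0.002,0],[-0.001,0,0.015,0,0,0.002,0],[-0.001,0,0.005,0,0,0.002,0],[-0.001,0,0.005,0,0,0.002,0]]'
python3 -m inch '[[0,-0.046,-0.005,0,0,0,1],[0,-0.046,-0.005,0,0,0,1],[0,-0.046,-0.005,0,0,0,1],[0,-0.046,-0.005,0,0,0,1],[0,-0.046,-0.005,0,0,0,1]]'
python3 -c "
from h import *
look();tor(-82,-28,.036)"
```

```text
clock: 24.05
tool_pos: [0.4494, -0.2848, 0.0973]
ee_rot: [179.7, -0.1, 29.4]
force: [0.1, -0.9, -0.3]
finger_gap: 0.501
grasp_force: 0.0
clock: 24.55
tool_pos: [0.4261, -0.2444, 0.1]
ee_rot: [180.0, -0.0, 29.4]
force: [0.3, 0.2, 0.3]
finger_gap: 0.085
grasp_force: 0.0
green [394.5 251.2] wh [57, 57, 2226] at [ 0.4486 -0.2818] z 0.032
green [601.9 244.1] wh [52, 46, 539] at [ 0.5143 -0.3897] z 0.011
green [623. 254.] wh [38, 46, 1393] at [ 0.5158 -0.4051] z 0.026
shift [ 0.0011 -0.0023  0.0641] turn [ 0.0004 -0.0004 -0.0025] rows>= 1.3
```

```bash
python3 -m inch '[[0.001,-0.002,0.03,0,0,-0.002,1],[0.001,-0.002,0.055,0,0,-0.002,1],[0.001,-0.002,0.064,0,0,-0.002,1],[0.001,-0.002,0.064,0,0,-0.002,1],[0.001,0.013,0.064,0,0,-0.002,1],[0.001,0.028,0.064,0,0,-0.002,1],[0.001,0.043,0.064,0,0,-0.002,1],[0.001,0.058,0.064,0,0,-0.002,1],[0.001,0.073,0.064,0,0,-0.002,1],[0.001,0.088,0.064,0,0,-0.002,1],[0.001,0.1,0.064,0,0,-0.002,1],[0.001,0.1,0.064,0,0,-0.002,1]]'
python3 -c "
from h import *
s=env.state();print(RM.T@s['force'][:2]);tor(49.2,-28.4,.035)"
```

```text
clock: 25.8
tool_pos: [0.477, -0.3327, 0.0367]
ee_rot: [179.8, -0.1, 29.4]
force: [0.1, 0.9, 0.7]
finger_gap: 0.005
grasp_force: 0.0
[-0.71104029  0.4938625 ]
shift [-0.0001  0.0269  0.0018] turn [ 0.0029 -0.0011 -0.001 ] rows>= 0.5
```

```bash
python3 -m inch '[[0,0.008,0.001,0,0,0,1],[0,0.016,0.001,0,0,0,1],[0,0.021,0.001,0,0,0,1],[0,0.023,0.001,0,0,0,1],[0,0.025,0.001,0,0,0,1],[0,0.026,0.001,0,0,0,1],[0,0.027,0.001,0,0,0,1],[0,0.027,0.001,0,0,0,1],[0,0.027,0.001,0,0,0,1]]'
python3 -c "
from h import *
s=env.state();print(inr(s['tool_pos']),RM.T@s['force'][:2]);look()"
```

```text
clock: 26.7
tool_pos: [0.4886, -0.3535, 0.0353]
ee_rot: [-180.0, -0.0, 29.5]
force: [-0.7, 0.7, 0.6]
finger_gap: 0.008
grasp_force: 0.0
[ 46.1 -28.5] [-1.01843406 -0.27781457]
green [376.4 285.1] wh [69, 46, 2384] at [ 0.5046 -0.3713] z 0.028
green [506.6 294.8] wh [173, 74, 8738] at [ 0.5293 -0.4245] z 0.011
cop [564.7 167.3] wh [106, 76, 5107] at [ 0.5866 -0.4115] z 0.032
```

```bash
python3 -m inch '[[0,0.001,0,0,0,0,1],[0,0.002,0,0,0,0,1],[0,0.003,0,0,0,0,1],[0,0.004,0,0,0,0,1],[0,0.0045,0,0,0,0,1],[0,0.0045,0,0,0,0,1],[0,0.0045,0,0,0,0,1]]'
python3 -c "
from h import *
s=env.state();print(inr(s['tool_pos']),RM.T@s['force'][:2]);look()"
```

```text
clock: 27.45
tool_pos: [0.49, -0.3564, 0.0352]
ee_rot: [-179.9, 0.0, 29.5]
force: [-2.0, 4.1, 4.9]
finger_gap: 0.003
grasp_force: 2.6
[ 49.4 -28.7] [-4.58285336  0.25113919]
green [474.1 292.2] wh [242, 75, 10932] at [ 0.5247 -0.4138] z 0.031
cop [557.2 166.7] wh [106, 75, 5147] at [ 0.5867 -0.4113] z 0.031
```

Closed up at 49.4 with 4.6 N. Now the third green.

```bash
python3 -m inch '[[0,-0.004,0,0,0,0,1],[0,-0.006,-0.03,0,0,0,1],[0,-0.006,-0.08,0,0,0,1],[0,-0.006,-0.13,0,0,0,1],[0,-0.006,-0.18,0,0,0,1],[0,-0.006,-0.23,0,0,0,-0.2],[0,-0.006,-0.25,0,0,0,-0.2],[0,-0.006,-0.25,0,0,0,-0.2]]'
python3 -c "
from h import *
to(.46,.33,.28,29.5)"
```

```text
clock: 28.3
tool_pos: [0.49, -0.3545, 0.2897]
ee_rot: [179.5, -0.2, 29.5]
force: [0.1, 0.1, -0.2]
finger_gap: 0.242
grasp_force: 0.0
shift [ 0.3109 -0.6106  0.005 ] turn [ 0.0093 -0.0029 -0.0001] rows>= 13.7
```

```bash
python3 -m inch '[[0.311,-0.61,0,0,0,0,-0.2],[0.311,-0.61,0,0,0,0,-0.2],[0.311,-0.61,0,0,0,0,-0.2],[0.311,-0.61,0,0,0,0,-0.2],[0.311,-0.61,0,0,0,0,-0.2],[0.311,-0.61,0,0,0,0,-0.2],[0.311,-0.61,0,0,0,0,-0.2],[0.311,-0.61,0,0,0,0,-0.2],[0.311,-0.61,0,0,0,0,-0.2],[0.311,-0.61,0,0,0,0,-0.2],[0.311,-0.61,0,0,0,0,-0.2],[0.311,-0.61,0,0,0,0,-0.2]]'
python3 -m inch '[[0.045,-0.085,0,0,0,0,-0.2],[0.045,-0.085,0,0,0,0,-0.2],[0.045,-0.085,0,0,0,0,-0.2],[0.045,-0.085,0,0,0,0,-0.2],[0.045,-0.085,0,0,0,0,-0.2]]'
python3 -c "
from h import *
look(); to(.5394,.3678,.029,29.5)"
```

```text
clock: 29.5
tool_pos: [0.4609, 0.2488, 0.2835]
ee_rot: [180.0, 0.1, 29.5]
force: [0.9, -0.5, 0.4]
finger_gap: 0.594
grasp_force: 0.0
clock: 30.0
tool_pos: [0.4588, 0.3419, 0.2841]
ee_rot: [180.0, 0.1, 29.5]
force: [-0.7, -0.4, 0.5]
finger_gap: 0.604
grasp_force: 0.0
green [337.9 121.2] wh [32, 34, 713] at [0.5398 0.37  ] z 0.028
cop [386.5   6.6] wh [16, 16, 223] at [0.6534 0.3819] z 0.017
cop [196.1  82.4] wh [51, 47, 1403] at [0.5021 0.5124] z 0.043
cop [286.  192.1] wh [32, 31, 549] at [0.449  0.3821] z 0.03
shift [0.0833 0.0166 0.2553] turn [ 0.0004  0.0016 -0.0013] rows>= 5.4
```

```bash
python3 -m inch '[[0.04,0.016,0.04,0,0,0,-0.2],[0.07,0.016,0.07,0,0,0,-0.2],[0.084,0.016,0.1,0,0,0,-0.2],[0.084,0.016,0.15,0,0,0,-0.2],[0.084,0.016,0.187,0,0,0,-0.2],[0.084,0.016,0.22,0,0,0,-0.2],[0.084,0.016,0.245,0,0,0,-0.2],[0.084,0.016,0.255,0,0,0,-0.2],[0.084,0.016,0.255,0,0,0,-0.2],[0.084,0.016,0.255,0,0,0,-0.2],[0.084,0.016,0.255,0,0,0,1],[0.084,0.016,0.255,0,0,0,1]]' 8
python3 -m inch '[[0,0,0,0,0,0,1],[0,0,0,0,0,0,1],[0,0,0,0,0,0,1],[0,0,0,0,0,0,1]]' 8
python3 -c "
from h import *
tor(-36,-28,.2)"
```

```text
clock: 31.25
tool_pos: [0.5413, 0.3711, 0.0321]
ee_rot: [180.0, -0.2, 29.5]
force: [0.1, -0.5, -0.4]
finger_gap: 0.455
grasp_force: 0.0
clock: 31.65
tool_pos: [0.5407, 0.3709, 0.0312]
ee_rot: [-180.0, -0.1, 29.5]
force: [-0.9, -0.0, 5.2]
finger_gap: 0.313
grasp_force: 8.0
shift [-0.4013  0.5228 -0.1693] turn [-0.     -0.0013  0.    ] rows>= 13.6
```

```bash
python3 -m inch '[[0,0,-0.05,0,0,0,1],[0,0,-0.1,0,0,0,1],[-0.03,0.036,-0.15,0,0,0,1],[-0.4,0.522,-0.17,0,0,0,1],[-0.4,0.522,-0.17,0,0,0,1],[-0.4,0.522,-0.17,0,0,0,1],[-0.4,0.522,-0.17,0,0,0,1],[-0.4,0.522,-0.17,0,0,0,1],[-0.4,0.522,-0.17,0,0,0,1],[-0.4,0.522,-0.17,0,0,0,1],[-0.4,0.522,-0.17,0,0,0,1],[-0.4,0.522,-0.17,0,0,0,1]]' 8
python3 -m inch '[[0,0,0,0,0,0,1],[0,0,0,0,0,0,1],[0,0,0,0,0,0,1]]' 8
python3 -c "
from h import *
tor(-36,-28,.1)"
```

```text
clock: 32.85
tool_pos: [0.4721, -0.1099, 0.1912]
ee_rot: [180.0, -0.0, 29.5]
force: [1.4, 0.4, -1.0]
finger_gap: 0.311
grasp_force: 8.0
clock: 33.15
tool_pos: [0.4726, -0.1071, 0.1908]
ee_rot: [-179.9, -0.0, 29.5]
force: [0.3, -0.3, -0.8]
finger_gap: 0.311
grasp_force: 8.0
shift [-0.107   0.1403  0.0906] turn [-0.0011 -0.0001  0.0003] rows>= 4.0
```

```bash
python3 -m inch '[[-0.03,0.04,0,0,0,0,1],[-0.06,0.08,0,0,0,0,1],[-0.09,0.12,0,0,0,0,1],[-0.107,0.14,0.03,0,0,0,1],[-0.107,0.14,0.07,0,0,0,1],[-0.107,0.14,0.09,0,0,0,1],[-0.107,0.14,0.09,0,0,0,1],[-0.107,0.14,0.09,0,0,0,1]]' 8
python3 -c "
from h import *
tor(-36,-28,.0352)"
```

```text
clock: 33.95
tool_pos: [0.4493, -0.2812, 0.101]
ee_rot: [-179.9, -0.0, 29.6]
force: [0.9, 0.3, 0.5]
finger_gap: 0.309
grasp_force: 8.0
shift [-0.0009  0.0002  0.0658] turn [-0.0011 -0.0001  0.0022] rows>= 1.3
```

```bash
python3 -m inch '[[-0.001,0,0.03,0,0,0.002,1],[-0.001,0,0.05,0,0,0.002,1],[-0.001,0,0.06,0,0,0.002,1],[-0.001,0,0.0655,0,0,0.002,1],[-0.001,0,0.0655,0,0,0.002,1],[-0.001,0,0.0655,0,0,0.002,0],[-0.001,0,0.0655,0,0,0.002,0],[-0.001,0,0.0655,0,0,0.002,0],[-0.001,0,0.0655,0,0,0.002,0],[-0.001,0,0.015,0,0,0.002,0],[-0.001,0,0.005,0,0,0.002,0],[-0.001,0,0.005,0,0,0.002,0]]'
python3 -m inch '[[0,-0.046,-0.005,0,0,0,1],[0,-0.046,-0.005,0,0,0,1],[0,-0.046,-0.005,0,0,0,1],[0,-0.046,-0.005,0,0,0,1],[0,-0.046,-0.005,0,0,0,1]]'
python3 -c "
from h import *
look();tor(-82,-28,.036)"
```

```text
clock: 35.15
tool_pos: [0.4492, -0.2843, 0.0979]
ee_rot: [179.7, -0.1, 29.4]
force: [0.1, -1.1, -0.2]
finger_gap: 0.5
grasp_force: 0.0
clock: 35.65
tool_pos: [0.4259, -0.2439, 0.1007]
ee_rot: [180.0, -0.0, 29.4]
force: [0.9, -0.3, 0.1]
finger_gap: 0.084
grasp_force: 0.0
green [394.5 251.8] wh [56, 57, 2207] at [ 0.4479 -0.2818] z 0.031
green [588.3 251.4] wh [109, 52, 4242] at [ 0.5065 -0.3855] z 0.033
shift [ 0.0011 -0.0018  0.0647] turn [ 0.0004 -0.0004 -0.0025] rows>= 1.3
```

```bash
python3 -m inch '[[0.001,-0.002,0.03,0,0,-0.002,1],[0.001,-0.002,0.055,0,0,-0.002,1],[0.001,-0.002,0.0645,0,0,-0.002,1],[0.001,-0.002,0.0645,0,0,-0.002,1],[0.001,0.013,0.0645,0,0,-0.002,1],[0.001,0.028,0.0645,0,0,-0.002,1],[0.001,0.043,0.0645,0,0,-0.002,1],[0.001,0.058,0.0645,0,0,-0.002,1],[0.001,0.07,0.0645,0,0,-0.002,1],[0.001,0.078,0.0645,0,0,-0.002,1],[0.001,0.084,0.0645,0,0,-0.002,1],[0.001,0.084,0.0645,0,0,-0.002,1]]'
python3 -c "
from h import *
s=env.state();print(RM.T@s['force'][:2]);tor(12.3,-28.4,.035)"
```

```text
clock: 36.9
tool_pos: [0.4677, -0.3165, 0.0364]
ee_rot: [180.0, -0.0, 29.5]
force: [-0.1, -0.2, -0.2]
finger_gap: 0.008
grasp_force: 0.0
[ 0.15636585 -0.20035481]
shift [0.0001 0.0087 0.0014] turn [ 0.0004 -0.0004 -0.0004] rows>= 0.2
```

```bash
python3 -m inch '[[0,0.002,0.001,0,0,0,1],[0,0.004,0.001,0,0,0,1],[0,0.006,0.001,0,0,0,1],[0,0.008,0.001,0,0,0,1],[0,0.009,0.001,0,0,0,1],[0,0.01,0.001,0,0,0,1],[0,0.01,0.001,0,0,0,1],[0,0.01,0.001,0,0,0,1]]'
python3 -c "
from h import *
s=env.state();print(inr(s['tool_pos']),RM.T@s['force'][:2]);look()"
```

```text
clock: 37.7
tool_pos: [0.4719, -0.3241, 0.0353]
ee_rot: [-179.9, -0.0, 29.5]
force: [-1.0, 1.9, 1.1]
finger_gap: 0.003
grasp_force: 0.8
[ 12.3 -28.6] [-2.155933    0.12052738]
green [506.3 293. ] wh [298, 75, 14211] at [ 0.5133 -0.3945] z 0.014
cop [602.  166.5] wh [55, 76, 1207] at [ 0.5777 -0.3952] z 0.01
cop [635.6 174.6] wh [10, 43, 300] at [ 0.5819 -0.4093] z 0.026
```

Firm contact again at 12.3, so the green lane is full. Now the copper capsule.

```bash
python3 -m inch '[[0,-0.004,0,0,0,0,1],[0,-0.006,-0.03,0,0,0,1],[0,-0.006,-0.08,0,0,0,1],[0,-0.006,-0.13,0,0,0,1],[0,-0.006,-0.18,0,0,0,1],[0,-0.006,-0.23,0,0,0,-0.2],[0,-0.006,-0.25,0,0,0,-0.2],[0,-0.006,-0.25,0,0,0,-0.2]]'
python3 -c "
from h import *
to(.43,.33,.28,29.5)"
```

```text
clock: 38.55
tool_pos: [0.471, -0.3208, 0.2896]
ee_rot: [179.5, -0.2, 29.5]
force: [0.3, -0.3, -0.1]
finger_gap: 0.239
grasp_force: 0.0
shift [ 0.2847 -0.5867  0.0056] turn [ 0.0082 -0.003  -0.    ] rows>= 13.0
```

```bash
python3 -m inch '[[0.285,-0.587,0,0,0,0,-0.2],[0.285,-0.587,0,0,0,0,-0.2],[0.285,-0.587,0,0,0,0,-0.2],[0.285,-0.587,0,0,0,0,-0.2],[0.285,-0.587,0,0,0,0,-0.2],[0.285,-0.587,0,0,0,0,-0.2],[0.285,-0.587,0,0,0,0,-0.2],[0.285,-0.587,0,0,0,0,-0.2],[0.285,-0.587,0,0,0,0,-0.2],[0.285,-0.587,0,0,0,0,-0.2],[0.285,-0.587,0,0,0,0,-0.2],[0.285,-0.587,0,0,0,0,-0.2]]'
python3 -m inch '[[0.02,-0.05,0,0,0,0,-0.2],[0.02,-0.05,0,0,0,0,-0.2],[0.02,-0.05,0,0,0,0,-0.2],[0.02,-0.05,0,0,0,0,-0.2]]'
python3 -c "
from h import *
look('w6'); to(.448,.380,.029,29.5)"
```

```text
clock: 39.75
tool_pos: [0.4301, 0.2812, 0.2836]
ee_rot: [180.0, 0.1, 29.5]
force: [1.4, -0.3, 0.4]
finger_gap: 0.601
grasp_force: 0.0
clock: 40.15
tool_pos: [0.4238, 0.3316, 0.2842]
ee_rot: [180.0, 0.1, 29.5]
force: [0.6, -0.6, -0.4]
finger_gap: 0.597
grasp_force: 0.0
cop [201.9  40.7] wh [53, 50, 1501] at [0.5045 0.5131] z 0.043
cop [268.4 186.4] wh [32, 32, 581] at [0.41  0.391] z 0.03
shift [ 0.0452 -0.0308  0.2555] turn [ 0.0006  0.0017 -0.0012] rows>= 5.2
```

View pics/w6.png

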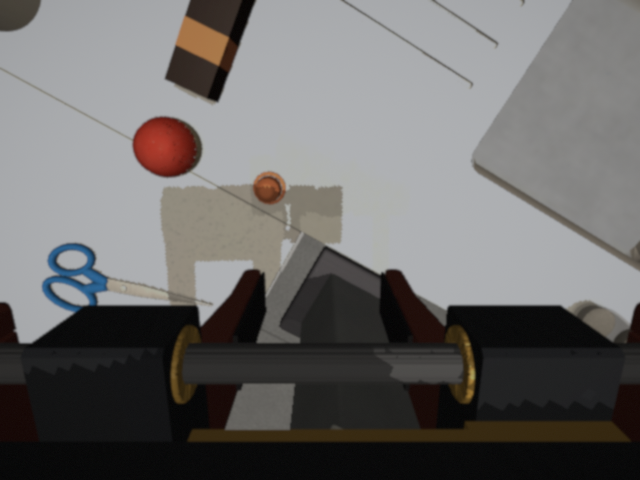

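The copper capsule was knocked aside; it is now at (268,186), i.e. (0.410, 0.391). The timer at (167,147) is ~11 cm away, which leaves enough clearance.

```bash
python3 -c "
from h import *
look(); to(.410,.390,.029,29.5)"
```

```text
cop [201.5  41.3] wh [52, 49, 1500] at [0.5045 0.5131] z 0.043
cop [268.2 186.8] wh [32, 31, 570] at [0.4099 0.3909] z 0.028
shift [ 0.0166 -0.0583  0.2559] turn [ 0.0004  0.0011 -0.0018] rows>= 5.3
```

```bash
python3 -m inch '[[0.016,-0.04,0.02,0,0,0,-0.2],[0.016,-0.0585,0.05,0,0,0,-0.2],[0.016,-0.0585,0.1,0,0,0,-0.2],[0.016,-0.0585,0.15,0,0,0,-0.2],[0.016,-0.0585,0.187,0,0,0,-0.2],[0.016,-0.0585,0.22,0,0,0,-0.2],[0.016,-0.0585,0.245,0,0,0,-0.2],[0.016,-0.0585,0.255,0,0,0,-0.2],[0.016,-0.0585,0.255,0,0,0,-0.2],[0.016,-0.0585,0.255,0,0,0,-0.2],[0.016,-0.0585,0.255,0,0,0,1],[0.016,-0.0585,0.255,0,0,0,1]]' 8
python3 -m inch '[[0,0,0,0,0,0,1],[0,0,0,0,0,0,1],[0,0,0,0,0,0,1],[0,0,0,0,0,0,1]]' 8
python3 -c "
from h import *
tor(-36,28,.2)"
```

```text
clock: 41.45
tool_pos: [0.4104, 0.3923, 0.032]
ee_rot: [-180.0, -0.2, 29.5]
force: [0.2, -0.7, -0.1]
finger_gap: 0.458
grasp_force: 0.0
clock: 41.85
tool_pos: [0.4099, 0.3921, 0.0312]
ee_rot: [-180.0, -0.1, 29.5]
force: [-0.5, -0.1, 5.5]
finger_gap: 0.311
grasp_force: 8.0
shift [-0.242   0.6055 -0.1692] turn [-0.0002 -0.0012  0.0001] rows>= 13.5
```

```bash
python3 -m inch '[[0,0,-0.05,0,0,0,1],[0,0,-0.1,0,0,0,1],[-0.02,0.04,-0.15,0,0,0,1],[-0.242,0.605,-0.175,0,0,0,1],[-0.242,0.605,-0.175,0,0,0,1],[-0.242,0.605,-0.175,0,0,0,1],[-0.242,0.605,-0.175,0,0,0,1],[-0.242,0.605,-0.175,0,0,0,1],[-0.242,0.605,-0.175,0,0,0,1],[-0.242,0.605,-0.175,0,0,0,1],[-0.242,0.605,-0.175,0,0,0,1],[-0.242,0.605,-0.175,0,0,0,1]]' 8
python3 -m inch '[[0,0,0,0,0,0,1],[0,0,0,0,0,0,1],[0,0,0,0,0,0,1]]' 8
python3 -c "
from h import *
tor(-36,28,.1)"
```

```text
clock: 43.05
tool_pos: [0.4731, -0.0884, 0.1954]
ee_rot: [-180.0, -0.0, 29.5]
force: [0.1, 0.9, -0.1]
finger_gap: 0.309
grasp_force: 8.0
clock: 43.35
tool_pos: [0.4725, -0.0853, 0.1948]
ee_rot: [-179.9, 0.0, 29.5]
force: [0.2, 1.1, 0.2]
finger_gap: 0.311
grasp_force: 8.0
shift [-0.0616  0.1594  0.0946] turn [-0.0015  0.0004  0.0003] rows>= 3.9
```

```bash
python3 -m inch '[[-0.02,0.045,0,0,0,0,1],[-0.04,0.09,0,0,0,0,1],[-0.06,0.135,0,0,0,0,1],[-0.062,0.1595,0.01,0,0,0,1],[-0.062,0.1595,0.05,0,0,0,1],[-0.062,0.1595,0.08,0,0,0,1],[-0.062,0.1595,0.094,0,0,0,1],[-0.062,0.1595,0.094,0,0,0,1],[-0.062,0.1595,0.094,0,0,0,1]]' 8
python3 -c "
from h import *
tor(-36,28,.0352)"
```

```text
clock: 44.25
tool_pos: [0.4982, -0.2542, 0.1012]
ee_rot: [-179.9, -0.0, 29.6]
force: [-0.6, -0.2, -0.4]
finger_gap: 0.306
grasp_force: 8.0
shift [-0.0008 -0.0004  0.066 ] turn [-0.0009 -0.      0.0021] rows>= 1.3
```

```bash
python3 -m inch '[[-0.001,0,0.03,0,0,0.002,1],[-0.001,0,0.05,0,0,0.002,1],[-0.001,0,0.06,0,0,0.002,1],[-0.001,0,0.0655,0,0,0.002,1],[-0.001,0,0.0655,0,0,0.002,1],[-0.001,0,0.0655,0,0,0.002,0],[-0.001,0,0.0655,0,0,0.002,0],[-0.001,0,0.0655,0,0,0.002,0],[-0.001,0,0.0655,0,0,0.002,0],[-0.001,0,0.015,0,0,0.002,0],[-0.001,0,0.005,0,0,0.002,0],[-0.001,0,0.005,0,0,0.002,0]]'
python3 -m inch '[[0,-0.046,-0.005,0,0,0,1],[0,-0.046,-0.005,0,0,0,1],[0,-0.046,-0.005,0,0,0,1],[0,-0.046,-0.005,0,0,0,1],[0,-0.046,-0.005,0,0,0,1]]'
python3 -c "
from h import *
look();print(rk(-36,28));tor(-82,28,.036)"
```

```text
clock: 45.45
tool_pos: [0.4986, -0.2573, 0.0983]
ee_rot: [179.7, -0.1, 29.4]
force: [0.3, 0.1, 1.1]
finger_gap: 0.497
grasp_force: 0.0
clock: 45.95
tool_pos: [0.4751, -0.217, 0.1008]
ee_rot: [180.0, -0.0, 29.4]
force: [-0.2, -0.1, -0.1]
finger_gap: 0.084
grasp_force: 0.0
green [475.6 315.7] wh [21, 13, 127] at [ 0.4862 -0.3233] z 0.009
green [505.7 328.2] wh [68, 34, 1334] at [ 0.4885 -0.3455] z 0.027
green [581.2 328.6] wh [101, 34, 2640] at [ 0.5123 -0.3884] z 0.008
cop [395.8 254.9] wh [57, 55, 1796] at [ 0.4958 -0.2566] z 0.032
[ 0.49732384 -0.25422611]
shift [ 0.001  -0.0026  0.0648] turn [ 0.0003 -0.0004 -0.0026] rows>= 1.3
```

```bash
python3 -m inch '[[0.001,-0.002,0.03,0,0,-0.002,1],[0.001,-0.002,0.055,0,0,-0.002,1],[0.001,-0.002,0.0645,0,0,-0.002,1],[0.001,-0.002,0.0645,0,0,-0.002,1],[0.001,0.013,0.0645,0,0,-0.002,1],[0.001,0.028,0.0645,0,0,-0.002,1],[0.001,0.043,0.0645,0,0,-0.002,1],[0.001,0.058,0.0645,0,0,-0.002,1],[0.001,0.073,0.0645,0,0,-0.002,1],[0.001,0.088,0.0645,0,0,-0.002,1],[0.001,0.1,0.0645,0,0,-0.002,1],[0.001,0.1,0.0645,0,0,-0.002,1]]'
python3 -c "
from h import *
s=env.state();print(RM.T@s['force'][:2]);tor(86.2,27.7,.035)"
```

```text
clock: 47.2
tool_pos: [0.5258, -0.3049, 0.0368]
ee_rot: [179.9, -0.1, 29.4]
force: [0.1, 0.4, -0.1]
finger_gap: 0.005
grasp_force: 0.0
[-0.26446785  0.29009534]
shift [-0.0001  0.0641  0.0019] turn [ 0.002 -0.001 -0.001] rows>= 1.3
```

```bash
python3 -m inch '[[0,0.012,0.001,0,0,0,1],[0,0.024,0.001,0,0,0,1],[0,0.036,0.001,0,0,0,1],[0,0.046,0.001,0,0,0,1],[0,0.054,0.001,0,0,0,1],[0,0.058,0.001,0,0,0,1],[0,0.06,0.001,0,0,0,1],[0,0.061,0.001,0,0,0,1],[0,0.062,0.001,0,0,0,1],[0,0.062,0.001,0,0,0,1],[0,0.062,0.001,0,0,0,1]]'
python3 -c "
from h import *
s=env.state();print(inr(s['tool_pos']),RM.T@s['force'][:2])"
```

```text
clock: 48.3
tool_pos: [0.5548, -0.3565, 0.0356]
ee_rot: [-180.0, -0.0, 29.5]
force: [-0.3, 1.1, 0.6]
finger_gap: 0.007
grasp_force: 0.0
[81.3 27.6] [-1.05637536  0.3069375 ]
```

```bash
python3 -m inch '[[0,0.001,0,0,0,0,1],[0,0.002,0,0,0,0,1],[0,0.003,0,0,0,0,1],[0,0.004,0,0,0,0,1],[0,0.005,0,0,0,0,1],[0,0.0055,0,0,0,0,1],[0,0.006,0,0,0,0,1],[0,0.006,0,0,0,0,1]]'
python3 -c "
from h import *
s=env.state();print(inr(s['tool_pos']),RM.T@s['force'][:2]);look()"
```

```text
clock: 49.1
tool_pos: [0.557, -0.3605, 0.0354]
ee_rot: [-179.8, 0.0, 29.5]
force: [-2.2, 5.4, 3.4]
finger_gap: 0.004
grasp_force: 2.9
[85.8 27.6] [-5.77820483  0.73382387]
cop [467.4 298.1] wh [59, 72, 2344] at [ 0.5878 -0.417 ] z 0.033
cop [388.2 284. ] wh [106, 46, 2230] at [ 0.576  -0.3826] z 0.026
```

Copper row closed with 5.8 N. I'm retracting and checking the whole rack.

```bash
python3 -m inch '[[0,-0.004,0,0,0,0,1],[0,-0.006,-0.03,0,0,0,1],[0,-0.006,-0.08,0,0,0,1],[-0.03,-0.03,-0.12,0,0,0,1],[-0.07,-0.03,-0.16,0,0,0,1],[-0.1,-0.03,-0.19,0,0,0,0.2],[-0.12,-0.03,-0.2,0,0,0,0.2],[-0.12,-0.03,-0.2,0,0,0,0.2],[-0.12,-0.03,-0.2,0,0,0,0.2]]'
python3 -c "
from h import *
look('w7')
c=env.camera_params('wrist');p,d=env.grab_frame('wrist')
for q,s in blobs(p,*RED2,30)+blobs(p,*RED,30): print('red',q,s,inr(pt('',*q,d[int(q[1]),int(q[0])],c)),pt('',*q,d[int(q[1]),int(q[0])],c))
tor(-10,131,.2)"
```

```text
clock: 50.05
tool_pos: [0.4387, -0.3955, 0.2358]
ee_rot: [179.9, -0.0, 29.4]
force: [-0.4, 0.2, -0.5]
finger_gap: 0.331
grasp_force: 0.0
green [299.6 143.5] wh [58, 33, 1035] at [ 0.4835 -0.3458] z 0.034
green [363.1 143.2] wh [88, 33, 1812] at [ 0.5124 -0.3965] z 0.021
green [419.  141.8] wh [33, 33, 801] at [ 0.5387 -0.4406] z 0.034
cop [398.7  76.7] wh [82, 37, 2081] at [ 0.5766 -0.3946] z 0.006
shift [ 0.2228 -0.0672  0.0347] turn [-0.0013 -0.0003  0.0002] rows>= 4.7
```

View pics/w7.png

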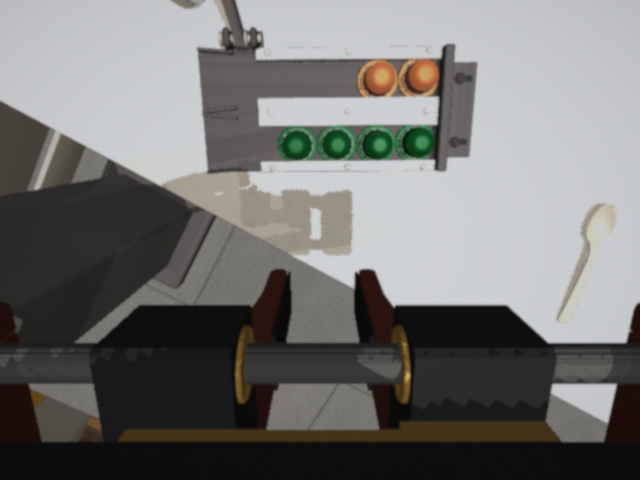

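The picture shows both rows closed up: greens at (297…418,142) and coppers at (378…421,77), with the gate up at the upper left. Next I'll regrip the gate where I released it.

```bash
python3 -m inch '[[0.03,-0.01,-0.02,0,0,0,0.3],[0.07,-0.03,-0.02,0,0,0,0.3],[0.11,-0.045,-0.02,0,0,0,0.3],[0.15,-0.055,-0.02,0,0,0,0.3],[0.19,-0.065,-0.02,0,0,0,0.3],[0.225,-0.069,-0.02,0,0,0,0.3],[0.225,-0.069,-0.02,0,0,0,0.3],[0.225,-0.069,-0.02,0,0,0,0.3]]' 12
python3 -c "
from h import *
s=env.state();print(inr(s['tool_pos']));to(.602,-.2223,.1315,29.5);look('w8')"
```

```text
clock: 50.95
tool_pos: [0.6009, -0.2226, 0.254]
ee_rot: [-179.9, 0.1, 29.7]
force: [-0.2, 0.6, -0.5]
finger_gap: 0.351
grasp_force: 0.0
[-12.5 133.7]
shift [0.0013 0.0005 0.1225] turn [-0.0019  0.0015  0.003 ] rows>= 2.4
cop [426.4 187.3] wh [56, 74, 3045] at [ 0.6692 -0.3012] z 0.044
cop [438.  297.8] wh [47, 14, 348] at [ 0.5764 -0.3779] z 0.021
cop [474.3 299.4] wh [22, 15, 194] at [ 0.5941 -0.4128] z 0.028
```

View pics/w8.png

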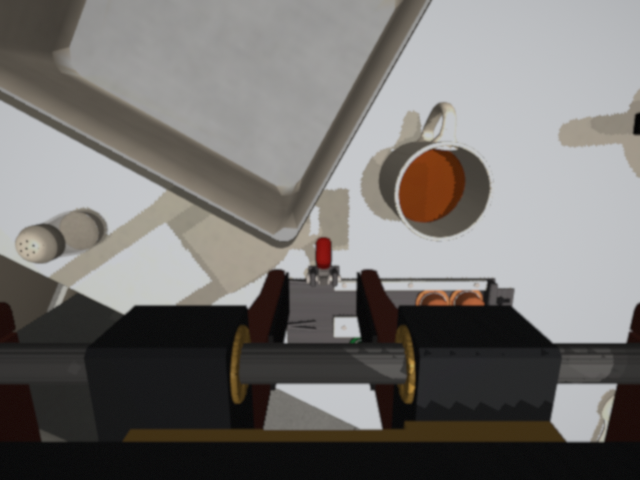

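The red grip at (324,252) is centred between the fingers. Checking its depth.

```bash
python3 - <<'E'
from h import *
c=env.camera_params('wrist');p,d=env.grab_frame('wrist')
for q in((324,242),(324,250),(324,260),(324,267)):
    X=pt('',*q,d[q[1],q[0]],c); print(q,inr(X),X.round(4))
E
```

```text
(324, 242) [-11.9 133. ] [ 0.6005 -0.2235  0.1461]
(324, 250) [-11.9 127.9] [ 0.5961 -0.226   0.1479]
(324, 260) [-11.9 121.3] [ 0.5904 -0.2292  0.1496]
(324, 267) [-11.9 109.4] [ 0.58   -0.2352  0.1298]
```

```bash
python3 -m inch '[[-0.013,0,0.03,0,0,0.003,0.3],[-0.013,0,0.06,0,0,0.003,0.3],[-0.013,0,0.09,0,0,0.003,0.3],[-0.013,0,0.112,0,0,0.003,0.3],[-0.013,0,0.112,0,0,0.003,0.3],[-0.013,0,0.112,0,0,0.003,1],[-0.013,0,0.112,0,0,0.003,1],[-0.013,0,0.112,0,0,0.003,1],[-0.013,0,0.112,0,0,0.003,1],[-0.013,0,0.112,0,0,0.003,1]]' 12
python3 - <<'E'
from h import *
s=env.state(); print(inr(s["tool_pos"]),s["force"])
r=lambda a:np.array([-.131*np.cos(a),-.131*np.sin(a)])
for q in np.linspace(117.1,1.5,13)[1:]: print((r(np.radians(q))-r(np.radians(117.1))).round(3))
E
```

```text
clock: 52.05
tool_pos: [0.5895, -0.2297, 0.145]
ee_rot: [-180.0, -0.1, 29.3]
force: [-1.3, 5.0, 5.0]
finger_gap: 0.123
grasp_force: 12.0
[-11.9 120.3] [-1.27006234  5.00273591  5.02194587]
[-0.02  -0.008]
[-0.042 -0.013]
[-0.064 -0.014]
[-0.086 -0.012]
[-0.107 -0.006]
[-0.127  0.004]
[-0.144  0.017]
[-0.16   0.032]
[-0.173  0.05 ]
[-0.182  0.07 ]
[-0.188  0.091]
[-0.191  0.113]
```

```bash
python3 -m inch '[[-0.020,0,-0.008,0,0,0,1],[-0.042,0,-0.013,0,0,0,1],[-0.064,0,-0.014,0,0,0,1],[-0.086,0,-0.012,0,0,0,1],[-0.107,0,-0.006,0,0,0,1],[-0.127,0,0.004,0,0,0,1],[-0.144,0,0.017,0,0,0,1],[-0.160,0,0.032,0,0,0,1],[-0.173,0,0.050,0,0,0,1],[-0.182,0,0.070,0,0,0,1],[-0.188,0,0.091,0,0,0,1],[-0.190,0,0.108,0,0,0,1]]' 12
python3 -m inch '[[0,0,0.002,0,0,0,1],[0,0,0.005,0,0,0,1],[0,0,0.005,0,0,0,1],[0,0,0.005,0,0,0,1]]' 12
python3 -c "
from h import *
s=env.state();print(inr(s['tool_pos']),s['force'])"
```

```text
clock: 53.25
tool_pos: [0.4223, -0.3258, 0.0358]
ee_rot: [179.9, 0.1, 29.4]
force: [-6.9, -6.3, 4.1]
finger_gap: 0.125
grasp_force: 12.0
clock: 53.65
tool_pos: [0.4223, -0.3257, 0.0311]
ee_rot: [179.9, 0.2, 29.4]
force: [-9.9, -6.9, 1.1]
finger_gap: 0.126
grasp_force: 12.0
[-10.7 -72.5] [-9.87743161 -6.90548196  1.12893627]
```

```bash
python3 -m inch '[[-0.002,0,0.001,0,0,0,1],[-0.002,0,0.003,0,0,0,1],[-0.002,0,0.003,0,0,0,1]]' 12
python3 -c "
from h import *
s=env.state();print(inr(s['tool_pos']),s['force'])"
```

```text
clock: 53.95
tool_pos: [0.4219, -0.326, 0.028]
ee_rot: [179.9, 0.0, 29.4]
force: [-4.6, -5.1, 0.4]
finger_gap: 0.13
grasp_force: 12.0
[-10.7 -73. ] [-4.62984192 -5.12598034  0.37550266]
```

```bash
python3 -m inch '[[0,0,0,0,0,0,0.2],[0,0,0,0,0,0,0.2],[0,0,0,0,0,0,0.2],[0,0,0,0,0,0,0.2],[0,0,-0.05,0,0,0,0.2],[-0.03,0,-0.1,0,0,0,0.2],[-0.05,0,-0.13,0,0,0,0.2],[-0.05,0,-0.13,0,0,0,0.2],[-0.05,0,-0.13,0,0,0,0.2]]' 12
python3 - <<'E'
from h import *
look('w9')
c=env.camera_params('wrist');p,d=env.grab_frame('wrist')
for q,s in blobs(p,*RED2,60)+blobs(p,*RED,60):
    X=pt('',*q,d[int(q[1]),int(q[0])],c);print('red',q,s,inr(X),X)
for a in range(-60,60,15):
    u,v=proj('',[*rk(-10,a),.026],c); X=pt('',u,v,d[int(round(v)),int(round(u))],c); print(a,inr(X),X[2].round(4))
E
```

```text
clock: 54.85
tool_pos: [0.3784, -0.3496, 0.1584]
ee_rot: [179.9, -0.1, 29.2]
force: [1.4, 0.1, -0.0]
finger_gap: 0.397
grasp_force: 0.0
green [444.  100.8] wh [178, 47, 5476] at [ 0.5017 -0.378 ] z 0.034
green [548.8  98.2] wh [50, 45, 1651] at [ 0.5389 -0.4411] z 0.033
cop [474.   19.4] wh [16, 38, 301] at [ 0.5542 -0.3667] z 0.008
cop [511.7  15.6] wh [56, 38, 1349] at [ 0.5683 -0.3873] z 0.033
cop [565.1  12.6] wh [42, 37, 978] at [ 0.5871 -0.4173] z 0.032
red [324.73314204 163.19942611] [318 139  15  50 697] [-11.5 -69.5] [ 0.42452173 -0.32362163  0.04752732]
-60 [-10.2 -59.5] 0.0463
-45 [-10.1 -45.2] 0.0322
-30 [-10.  -30.4] 0.0308
-15 [-10.  -15.4] 0.0289
0 [-10.   -0.4] 0.0282
15 [-10.   14.7] 0.027
30 [-10.   30.7] 0.0237
45 [-12.  -29.8] 0.2301
```

View pics/w9.png

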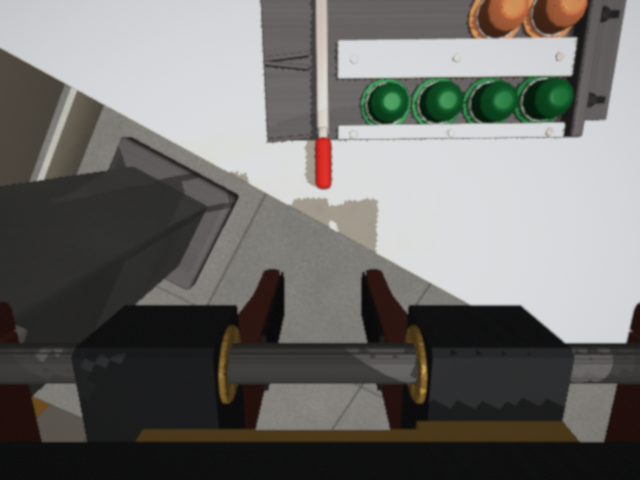

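Gate nearly down: grip top at 47 mm instead of 32 mm, so ~0.12 rad remains. I'll press it down from above with closed fingers.

```bash
python3 -m inch '[[0,0,0,0,0,0,1],[0.025,0,0,0,0,0,1],[0.05,0,0,0,0,0,1],[0.05,0,0,0,0,0,1],[0.05,0,0,0,0,0,1]]' 12
python3 -c "
from h import *
tor(-10,-70,.06)"
```

```text
clock: 55.45
tool_pos: [0.4217, -0.3237, 0.1564]
ee_rot: [-179.9, 0.0, 29.4]
force: [0.5, 0.3, -0.7]
finger_gap: 0.016
grasp_force: 0.0
shift [0.0021 0.003  0.0964] turn [-0.0023  0.0007 -0.001 ] rows>= 1.9
```

```bash
python3 -m inch '[[0.002,0.003,0.04,0,0,0,1],[0.002,0.003,0.07,0,0,0,1],[0.002,0.003,0.08,0,0,0,1],[0.002,0.003,0.084,0,0,0,1],[0.002,0.003,0.088,0,0,0,1],[0.002,0.003,0.092,0,0,0,1],[0.002,0.003,0.096,0,0,0,1],[0.002,0.003,0.099,0,0,0,1],[0.002,0.003,0.1005,0,0,0,1],[0.002,0.003,0.1005,0,0,0,1],[0.002,0.003,0.1005,0,0,0,1]]' 12
python3 -c "
from h import *
s=env.state();print(inr(s['tool_pos']),s['force'])"
```

```text
clock: 56.55
tool_pos: [0.4253, -0.3264, 0.0574]
ee_rot: [180.0, -0.0, 29.3]
force: [0.7, -0.1, 1.0]
finger_gap: 0.006
grasp_force: 0.8
[ -8.6 -70.3] [ 0.72251124 -0.10096832  0.99149795]
```

Tips are at 32 mm with about 1 N (hinge stiffness). I'll press on a little until the force jumps.

```bash
python3 -m inch '[[0,0,0.001,0,0,0,1],[0,0,0.002,0,0,0,1],[0,0,0.003,0,0,0,1],[0,0,0.003,0,0,0,1],[0,0,0.003,0,0,0,1]]' 12
python3 -c "
from h import *
s=env.state();print(inr(s['tool_pos']),s['tool_pos'][2],s['force'])"
```

```text
clock: 57.05
tool_pos: [0.4254, -0.3266, 0.0565]
ee_rot: [179.9, -0.0, 29.3]
force: [-4.7, 2.8, 25.7]
finger_gap: 0.008
grasp_force: 13.0
[ -8.4 -70.3] 0.05646304921373689 [-4.69068938  2.84954155 25.70168066]
```

The force jumped to 26 N, so the gate is on its stop. I'm lifting off straight up and verifying.

```bash
python3 -m inch '[[0,0,-0.004,0,0,0,1],[0,0,-0.03,0,0,0,1],[0,0,-0.07,0,0,0,1],[-0.03,0,-0.1,0,0,0,1],[-0.05,0,-0.15,0,0,0,1],[-0.05,0,-0.17,0,0,0,1],[-0.05,0,-0.17,0,0,0,1],[-0.05,0,-0.17,0,0,0,1]]' 12
python3 - <<'E'
from h import *
look()
c=env.camera_params('wrist');p,d=env.grab_frame('wrist')
cv2.imwrite("pics/w10.png",p[:,:,::-1])
for q,s in blobs(p,*RED2,60)+blobs(p,*RED,60):
    X=pt('',*q,d[int(q[1]),int(q[0])],c);print('red',q,s,inr(X),X)
for a in range(-60,45,20):
    u,v=proj('',[*rk(-10,a),.022],c); X=pt('',u,v,d[int(round(v)),int(round(u))],c); print(a,inr(X),X[2].round(4))
E
```

```text
clock: 57.85
tool_pos: [0.3814, -0.3506, 0.224]
ee_rot: [180.0, -0.0, 29.3]
force: [-0.2, 0.2, -0.2]
finger_gap: 0.004
grasp_force: 0.0
green [417.9 110.4] wh [142, 37, 3424] at [ 0.5016 -0.3778] z 0.033
green [502.4 108.6] wh [38, 35, 986] at [ 0.5387 -0.441 ] z 0.033
cop [484.8  37.6] wh [93, 42, 2421] at [ 0.5772 -0.3949] z 0.008
red [321.59289617 161.78415301] [317 143  11  38 366] [-11.5 -71.7] [ 0.42257377 -0.32465542  0.03276821]
-60 [-10.  -59.8] 0.0317
-40 [-10.  -39.9] 0.0199
-20 [-10.  -19.9] 0.0212
0 [-10.    0.2] 0.0209
20 [-10.   20.3] 0.0205
40 [-10.   40.3] 0.0208
```

View pics/w10.png

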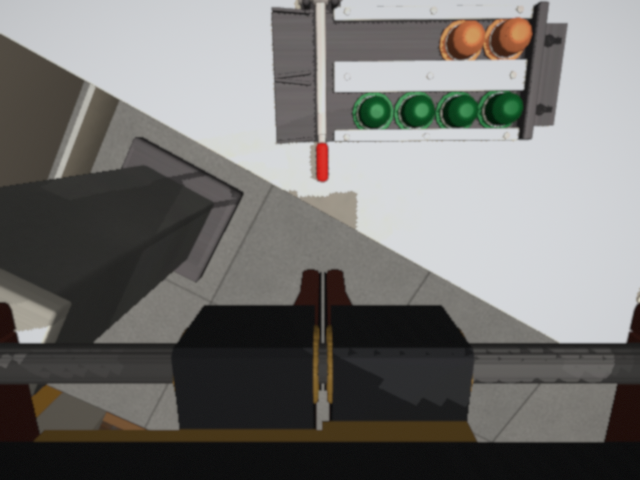

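The gate bar is level (20–21 mm along its length, grip top 33 mm) and both rows are closed. Handing in.

```bash
python3 -c "
from workcell import env
print(env.close_job())"
```

```text
the job is handed in; nothing more can be done
None
```

The job is handed in with no verdict returned: all four capsules I found (three green, one copper) are closed up in their lanes and the gate measured level across both lanes, but I viewed 15 pictures, one over the limit of 14.

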